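# Weigh, label and send out a portion of dried cheese balls

### The job

A portion of dried cheese balls has to be weighed, labelled and sent out in the drain cup at the back of the crowded hook: hang the cups in front of it on the empty hook, where they stay, then get the rear one. Switch the scale on with its left key while the pan is still bare, stand the empty rear cup on the pan, zero it with the middle key, put all the balls from the plate into the cup, let go of it and print with the right key, pressing one key at a time. Then carry the filled cup level to the steel tray and stand it upright on the tray's floor with every ball still in it, leaving the other things on the table where they are.

Things in the scene. Friction and masses are not known exactly. Their poses are not given: they have to be found in the camera images.
- crowded_hook: Steel stand, fixed, holding the cups at the start. Origin on the table under the post's axis (post 16 mm thick, 162 mm high; foot 8 mm high, x -95 to +35 mm, 100 mm wide). From the post one level 8 mm round arm, its axis 150 mm up, runs along the stand's -x (towards the robot) to x -176 mm, then turns up to its end at x -190 mm, axis 12 mm higher, top at 166 mm.
- spare_hook: The empty stand, same as crowded_hook and beside it; which is left or right varies. A cup hangs with the arm through its window, its pot towards the arm's free end, its back plate square across the arm, its origin about 51 mm above the table. To pass the upturned end a cup must be lifted more than 12 and less than 29 mm above where it hangs.
- cup_rear: The drain cup to use, nearest the post on the crowded hook. Perforated metal pot, 50 (x) by 72 (y) by 60 mm (z) outside, walls and floor 3 mm, 160 g. Origin: centre of its underside, z up. Mouth open from x -22 to +17 mm, y -33 to +33 mm. Its 8 mm thick back plate (x +17 to +25 mm) rises above the rim as a hanging tab.
- cup_rear_eye (a point): Where the arm's axis lies in cup_rear when it hangs: cup frame (21, 0, 98) mm. The tab is 54 mm wide and ends at z 132 mm; its window is 38 mm wide, z 60 to 102 mm (upper edge a shallow inverted V); above it the tab is solid, 30 mm high, good to pinch by its two faces. Hanging, a cup leans about 6 degrees, bottom towards the post, and straightens when pinched.
- cup_mid: A drain cup in front of the rear one (60 mm further along the arm). One or both of cup_mid and cup_front are there, the other is absent. Same shape and frame as cup_rear.
- cup_front: The drain cup nearest the arm's free end (120 mm further along the arm than the rear one), or absent. Same shape and frame as cup_rear.
- scale: White label-printing scale, fixed; origin on the table, x away from the robot, y to its left. 165 mm wide; key panel in front (x -125 to -35 mm, 38 mm high), pan behind it, printer housing (x +125 to +167 mm, 66 mm high) at the back. Three round black keys, 22 mm across, tops 52 mm above the table, centres at x -92 mm and y +46 (ON, left), 0 (TARE, middle), -46 mm (PRINT, right).
- scale_pan (a point): Centre of the upper face of the scale's steel pan: scale frame (45, 0, 58) mm, same axes. The pan is a flat plate 150 mm (x) by 160 mm (y) without a rim.
- key_on (a joint): Travel of the ON (left) key in m: 0 up, 0.006 fully down; pressed straight down, 4 N pushes it fully down, it springs back, and it counts as pressed beyond 0.004.
- key_tare (a joint): Travel of the TARE key, as key_on.
- key_print (a joint): Travel of the PRINT key, as key_on.
- plate: White round plastic plate fixed to the table, 200 mm across the rim, rim 18 mm high and sloping; origin at the centre of its underside; flat floor 150 mm across, 4 mm above the table. It and the tray may change places.
- ball1: Hard dried cheese ball, cream, 27 mm across and 26 mm high with a small flat underside (16 mm across), 18 g; origin at its middle, 12 mm above the flat. They start on the plate; two to four are present, the others absent.
- ball2: Hard dried cheese ball, cream, 27 mm across and 26 mm high with a small flat underside (16 mm across), 18 g; origin at its middle, 12 mm above the flat. They start on the plate; two to four are present, the others absent.
- ball3: Hard dried cheese ball, cream, 27 mm across and 26 mm high with a small flat underside (16 mm across), 18 g; origin at its middle, 12 mm above the flat. They start on the plate; two to four are present, the others absent.
- ball4: Hard dried cheese ball, cream, 27 mm across and 26 mm high with a small flat underside (16 mm across), 18 g; origin at its middle, 12 mm above the flat. They start on the plate; two to four are present, the others absent.
- tray_in (a point): Centre of the inner floor (4 mm above the table) of a shallow steel dispatch tray fixed to the table, outside 190 mm (x) by 150 mm (y) by 18 mm high, walls 4 mm. Axes as the tray's, z up. It and the plate may change places.
- pot: Lidded round white pot, 54 mm across, 50 mm high, standing in one corner of the tray (about 58 mm along the tray's x and 36 mm along its y); bystander, origin under its centre.
- jar: Amber spice jar, 48 mm across, 75 mm high, standing by the hooks; bystander, origin under its centre.
- spray: White bottle with a blue cap, 64 mm across, 190 mm high, at the back left of the scale; bystander.
- can: Metal can, 72 mm across, 100 mm high, behind the scale; bystander.
- shaker: Small steel shaker, 42 mm across, 70 mm high, standing between the scale and the plate or tray, towards the back; bystander, origin under its centre.
- spoon: Spoon lying flat behind the scale; bystander.
- glove_box: Cardboard box of gloves, 120 by 230 by 70 mm, at the left; bystander.

How it is judged:
By the outcome, as a careful person would: the job done as asked, in the order asked, and still so for the second after the job is handed in, with the robot touching nothing.
Of cup_mid, cup_front only 1 to 2 are there at a start; the rules pass over those that are not, and their reading is None.
Of ball1, ball2, ball3, ball4 only 2 to 4 are there at a start; the rules pass over those that are not, and their reading is None.
At some moment in a run one of ball1, ball2, ball3, ball4 may be knocked a few centimetres aside while the robot is not near it.
It also fails if it takes over 210 s, if anything falls off the work surface, if the arm or the gripper's body presses on something with over 40 N, if the wrist force passes 120 N, or if a joint passes its speed limit or range.

### The arm

A 6-joint arm with a two-finger parallel gripper is mounted at the origin on the work surface. World frame = base frame: x ahead of the robot, y to its left, z up, the work surface at z = 0. Lengths are in mm, angles in degrees, forces in N, time in s.
With the tool pointing down it reaches from about 350 to 850 mm from the base axis. Payload 8.1 kg.
Tool frame: the origin (TCP) lies between the finger pads; the fingertips stand 22 mm ahead of it and the grasp point (between the pads) lies 3 mm ahead of it; z points along the fingers, y is the line along which they close (so a half turn about z gives the same grasp; the last joint's range is limited). The gripper opens to 85 mm and grips with 20 to 120 N. Pads are 22 mm wide; open, the fingers measure 114 mm over their backs; the gripper's body (76 mm by 85 mm) begins 54 mm behind the grasp point. The pads swing forward as they close: fully open they stand 13 mm farther back than shut.
Start: joints at [-77.601, 7.471, 85.268, -0, 87.261, -4.893], TCP at [178.364, -572.88, 223.992] pointing down, gripper open.
Joint ranges: [-169.43, 169.43], [-51.17, 129.36], [1.28, 143.12], [-76.62, 256.62], [0, 156.53], [-152.29, 152.29]. Speed limits (degrees/s): [136.94, 136.94, 159.86, 180, 180, 180].

### API

Orientations are given as [roll, pitch, yaw] about the fixed x, y, z axes, in that order (R = Rz(yaw) Ry(pitch) Rx(roll)).
In Python, from bench import r, vision gives the robot as it stands.
- The arm moves only by the tool step_arm, never from a script. Its argument "targets" is a list that holds one entry, the list of rows, each a list of 6 numbers: the shift along the world's x, y, z in mm, then the turn, a rotation vector about the world's x, y, z in rad. In form: [[[x, y, z, rx, ry, rz], ...]]. A call has 1 to 12 rows; each row is the pose to reach, as a shift and turn from the pose commanded when the call began; what a row does not reach only later rows make up. A row lasts 1/12 s, in which the tool goes at most 41.7 mm and 7.16 degrees, less where a joint would pass 70% of its speed; a pose out of reach is approached as far as the arm can. A call with a gripper value outside its range is refused whole. "fingers" is the gripper's target within -1 to 1 (shut at 1, half-way at 0, fully open at -1), set as the call begins (left out, the last holds). The fingers move at their own pace and stop on an object; "newtons" is the grip in N (left out, the last holds). Time passes only in rows, so rows that repeat a pose let the fingers close. It gives the time, the measured TCP pose, the force, the opening and the grip force at its end, in the units of the state.
- r.sense(): the state, without advancing time (a new reading comes with each control period).
- vision.snapshot(name): name is "scene" or "top"; returns a dict with "img" (420x560x3 uint8, blue, green, red), "mtx" (3x3 intrinsics, pixels), "eye" and "attitude" of the camera in the world. Camera axes: x right, y up, looking along -z (the intrinsics and any distortion apply to the point x, -y, -z); pixel columns grow to the right and rows downward; lengths in mm; the calibration is good to about 2 mm. A picture is of the moment at which its call begins. There is no depth.
- r.hand_in(): hands the job in; it is judged then, once.
The state is a dict: "time": time; "joint_pos": joint angles; "qd": joint speeds; "joint_efforts": joint torques, N m; "tool_pos": TCP position; "tcp_rot": TCP orientation; "ft_force": force on the tool from outside, world axes, zero at the start; "wrist_torque": the same for the moment, N m; "finger_gap": finger opening in mm; "grip_force": force on a finger pad.
Only numpy, scipy, OpenCV 4.12 (cv2) and the standard library are available. Lean on these libraries where they do the work, as an engineer would, in place of code of your own. Each camera call takes 0.05 s, during which the arm holds its last target. There are 200 camera calls.

## Working session

There is one attempt and no reset: what is moved stays moved. The work goes in short steps, Python scripts to look and compute and a tool call to move; the robot and the scene stay as the last step left them, time stands still between calls to the robot, and variables do not carry over. Pictures are saved under pics/ and viewed, at most 14 in all, crops included, and the job is handed in when it is done.

Besides the shell and the picture viewer there is one more tool, called after "Call:" by a JSON object that holds its "name" and its "arguments", one argument or row to a line. step_arm: Moves the arm, as the interface text tells. Its arguments: {"type":"object","properties":{"targets":{"type":"array"},"fingers":{"type":"number"},"newtons":{"type":"number"}},"required":["targets"]}

```bash
ls; mkdir -p pics; python3 - <<'E'
from bench import r, vision
import cv2,numpy as np
print(r.sense())
for n in("scene","top"):
    s=vision.snapshot(n); cv2.imwrite(f"pics/{n}0.png",s["img"]); print({k:v for k,v in s.items() if k!="img"})
E
```

```text
pics
{'time': 0.0, 'joint_pos': array([-7.76001714e+01,  7.51294927e+00,  8.53284591e+01,  2.14110600e-03,
        8.72610764e+01, -4.89435523e+00]), 'qd': array([ 0.15206919, -0.07880338,  0.13411681, -0.07046098,  0.11211013,
       -0.04307096]), 'joint_efforts': array([ 2.33593317e-03, -5.69399929e+01, -5.00552666e+01, -6.69783572e-05,
        1.46810169e-02, -1.42044149e-05]), 'tool_pos': array([ 178.27037552, -572.33074988,  222.97480154]), 'tcp_rot': array([-1.79898071e+02, -1.08745488e-02,  1.72940700e+01]), 'ft_force': array([-0.72662605, -0.26829203,  0.71626127]), 'wrist_torque': array([-0.01095985, -0.00701037, -0.00648636]), 'grip_force': 0.0, 'finger_gap': 85.25272097119463}
{'mtx': array([[504.78240959,   0.        , 279.46448787],
       [  0.        , 504.78240959, 214.55029941],
       [  0.        ,   0.        ,   1.        ]]), 'eye': array([1197.10018269,  783.39851872, 1127.14689803]), 'attitude': array([ 45.2639964 ,   0.39079407, 141.99896068])}
{'mtx': array([[510.21194364,   0.        , 278.93547202],
       [  0.        , 510.21194364, 206.1534372 ],
       [  0.        ,   0.        ,   1.        ]]), 'eye': array([ 356.87648976,  -11.40771739, 1457.58524725]), 'attitude': array([  8.81207288,   0.89441469, -91.07088876])}
```

View pics/scene0.png

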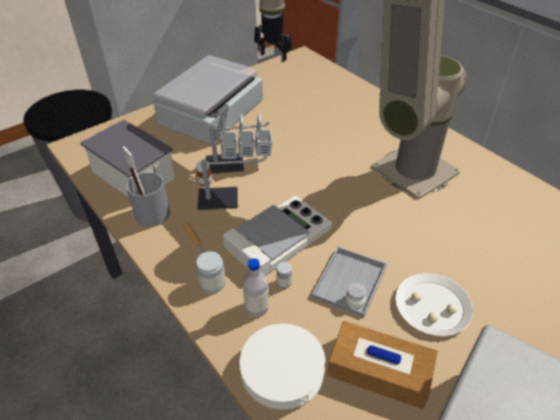

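View pics/top0.png

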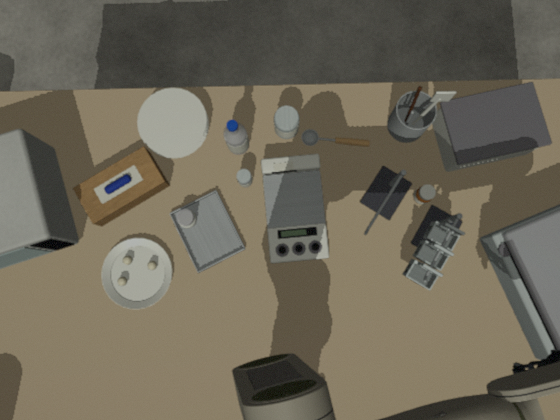

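The scene view shows three cups on the crowded hook around (247,140) and the spare hook at (215,185). It also shows the scale at (280,230), the tray at (350,280) and the plate with three balls at (433,305). The top view shows the cups at (435,250), the spare stand at (387,195), the key row at (282–315,248), the tray at (208,230) and the plate at (137,272).

```bash
cat > h.py <<'E'
from bench import r, vision
import cv2,numpy as np
from scipy.spatial.transform import Rotation as R
def snap(n): return vision.snapshot(n)
def ray(s,u,v):
    K=s["mtx"]; d=np.array([(u-K[0,2])/K[0,0],-(v-K[1,2])/K[1,1],-1.])
    return s["eye"],R.from_euler("xyz",s["attitude"],degrees=True).apply(d)
def onz(s,u,v,z):
    e,d=ray(s,u,v); return e+d*(z-e[2])/d[2]
def proj(s,p):
    c=R.from_euler("xyz",s["attitude"],degrees=True).inv().apply(np.array(p,float)-s["eye"])
    K=s["mtx"]; c=np.atleast_2d(c)
    return np.c_[K[0,2]+K[0,0]*c[:,0]/-c[:,2],K[1,2]+K[1,1]*c[:,1]/c[:,2]]
def tri(s1,p1,s2,p2):
    e1,d1=ray(s1,*p1); e2,d2=ray(s2,*p2)
    t=np.linalg.lstsq(np.c_[d1,-d2],e2-e1,rcond=None)[0]
    a,b=e1+t[0]*d1,e2+t[1]*d2
    return (a+b)/2,np.linalg.norm(a-b)
def crop(s,x,y,w,h,k): return cv2.resize(s["img"][y:y+h,x:x+w],None,fx=k,fy=k,interpolation=cv2.INTER_CUBIC)
E
python3 - <<'E'
from h import *
t=snap("top");s=snap("scene")
a=crop(t,355,155,120,140,4); b=crop(s,180,105,100,110,3)
c=np.zeros((600,800,3),np.uint8); c[:560,:480]=a; c[:330,480:780]=b; c[340:600,490:790]=crop(t,255,210,75,65,4)
for i in range(0,480,40): cv2.putText(c,str(355+i//4),(i,575),0,.35,(255,255,255))
cv2.imwrite("pics/c1.png",c)
# plate & keys masks
im=t["img"];print(im.shape)
g=im.max(2)
m=((g<45)).astype(np.uint8)
n,l,st,ce=cv2.connectedComponentsWithStats(m[225:265,265:335]);print([(st[i][4],ce[i]+[265,225]) for i in range(1,n) if st[i][4]>20])
g=im.max(2)
E
```

```text
(420, 560, 3)
[(np.int32(83), array([309.56626506, 231.38554217])), (np.int32(25), array([279.96, 234.28])), (np.int32(49), array([298.28571429, 248.04081633])), (np.int32(51), array([314.68627451, 246.21568627])), (np.int32(51), array([281.70588235, 249.50980392]))]
```

View pics/c1.png

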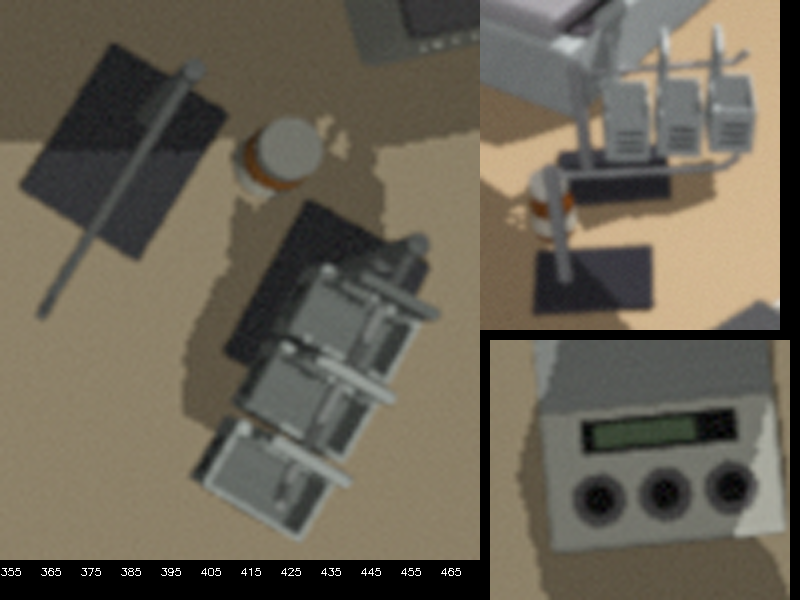

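The crop shows the spare post top at crop (195,70) with the arm tip at (42,314), and the crowded post top at (418,243). The front tab's top edge runs (275,440)–(350,485), and the three keys are clear.

```bash
python3 - <<'E'
from h import *
np.set_printoptions(precision=1,suppress=True)
t=snap("top");s=snap("scene")
T=lambda x,y:(355+x/4-.4,155+y/4-.4); S=lambda x,y:(180+(x-480)/3-.3,105+y/3-.3)
P=lambda n,a,b:print(n,*tri(t,T(*a),s,S(*b)))
P("spare post top",(195,70),(553,172)); P("spare tip",(42,316),(738,158)); P("crowd post",(418,243),(580,68))
P("front tab mid",(312,462),(717,30)); P("mid tab",(356,378),(664,32))
for z in(162,): print("sp post",onz(t,*T(195,70),z),"cr post",onz(t,*T(418,243),z),"sp tip",onz(t,*T(42,314),166))
for n,q in(("rear",((370,275),(437,315))),("mid",((318,358),(393,400))),("front",((275,440),(350,485)))):
    a,b=[onz(t,*T(*c),136)[:2] for c in q]; print(n,a,b,(a+b)/2,np.linalg.norm(a-b),np.degrees(np.arctan2(*(b-a)[::-1])))
f=[onz(t,*T(*c),8)[:2] for c in((113,43),(226,118),(138,260),(20,187))];print("foot",f,sum(f)/4)
print([np.linalg.norm(f[i]-f[(i+1)%4]) for i in range(4)],np.degrees(np.arctan2(*(f[1]-f[2])[::-1])))
f=[onz(t,*T(*c),8)[:2] for c in((308,200),(430,268))];print("cfoot",f)
for p in((281.7,249.5),(298.3,248),(314.7,246.2)): print("key",onz(t,*p,52))
im=s["img"];g=im.max(2);m=(g<55).astype(np.uint8)
n,l,st,ce=cv2.connectedComponentsWithStats(m[190:230,280:330]);print([(st[i][4],ce[i]+[280,190]) for i in range(1,n) if st[i][4]>20])
hv=cv2.cvtColor(t["img"],cv2.COLOR_BGR2HSV)
# balls
c=np.zeros((600,800,3),np.uint8); c[:400,:400]=crop(t,95,225,90,90,5)[:400,:400]; c[:400,410:800]=crop(s,390,265,90,80,5)[:400,:390]
c[400:,:400]=cv2.resize(crop(t,160,185,95,95,4),(200,200)).repeat(2,1)[:, :400]
c[400:,410:]=0
cv2.imwrite("pics/c2.png",c)
E
```

```text
spare post top [ 640.2 -318.4  155.8] 4.081499917376086
spare tip [ 482.3 -212.1  161.5] 1.663246855269763
crowd post [ 522.7 -452.2  159.5] 6.229562744509749
front tab mid [ 388.2 -369.7  194.4] 3.920141641617632
mid tab [ 438.6 -398.8  197.6] 3.4150204471730774
sp post [ 640.4 -318.4  162. ] cr post [ 524.7 -453.6  162. ] sp tip [ 483.8 -212.1  166. ]
rear [ 507.8 -430. ] [ 480.9 -471.3] [ 494.3 -450.7] 49.26450813953745 -123.06941556604971
mid [ 454.6 -392.9] [ 426.7 -439.1] [ 440.7 -416. ] 53.9793835336571 -121.14818488146818
front [ 402.7 -362.1] [ 373.2 -408. ] [ 387.9 -385. ] 54.55873847088305 -122.68946857327306
foot [array([ 695.4, -296.8]), array([ 638.3, -375.2]), array([ 536.5, -306.6]), array([ 591.1, -224.9])] [ 615.3 -300.9]
[np.float64(97.03313491553781), np.float64(122.67689386620916), np.float64(98.24040957383556), np.float64(126.70417583067268)] -33.96176318957994
cfoot [array([ 577.3, -430.1]), array([ 526.5, -513.4])]
key [454.3   1.1  52. ]
key [457.6 -44.6  52. ]
key [461.6 -89.9  52. ]
[(np.int32(36), array([295.3, 203.8])), (np.int32(28), array([286.9, 211.6])), (np.int32(40), array([305.6, 210.8])), (np.int32(42), array([316.1, 218.7]))]
```

View pics/c2.png

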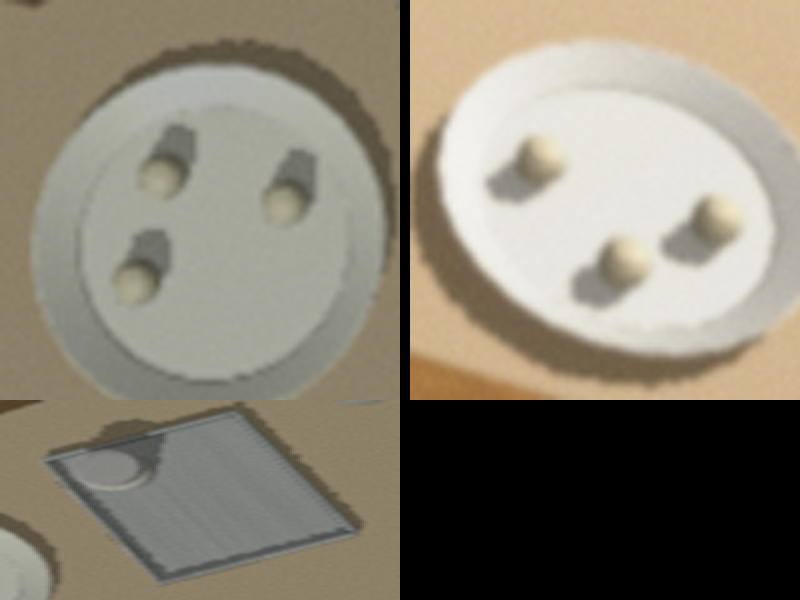

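The plate shows three balls, at top-crop (162,176), (287,203) and (136,283). In the scene crop they are at (540,160), (717,220) and (623,262). The tray corners are clear, and the pot stands in the far-left corner.

```bash
python3 - <<'E'
from h import *
np.set_printoptions(precision=1,suppress=True)
t=snap("top");s=snap("scene")
T=lambda x,y:(355+x/4-.4,155+y/4-.4)
post=np.array([524.7,-453.6])
for n,q in(("rear",((370,275),(437,315))),("mid",((318,358),(393,400))),("front",((275,440),(350,485)))):
    a,b=[onz(t,*T(*c),183)[:2] for c in q]; print(n,a,b,(a+b)/2,np.linalg.norm(a-b),np.degrees(np.arctan2(*(b-a)[::-1])),np.linalg.norm((a+b)/2-post),np.degrees(np.arctan2(*(post-(a+b)/2)[::-1])))
for a,b in(((281.7,249.5),(295.3,203.8)),((298.3,248),(305.6,210.8)),((314.7,246.2),(316.1,218.7))):
  print("key",tri(t,a,s,b))
for a,b in(((281.7,249.5),(316.1,218.7)),((314.7,246.2),(295.3,203.8))):
  print("keyrev",tri(t,a,s,b))
B=lambda x,y:(95+x/5-.4,225+y/5-.4);C=lambda x,y:(390+(x-410)/5-.4,265+y/5-.4)
bt=[B(162,176),B(287,203),B(136,283)];bs=[C(540,160),C(717,220),C(623,262)]
for a in bt:
  print("ball",onz(t,*a,17),*[tri(t,a,s,b) for b in bs if tri(t,a,s,b)[1]<8])
D=lambda x,y:(160+x/4.21-.4,185+(y-400)/2.105-.4)
f=[onz(t,*D(*c),18)[:2] for c in((42,460),(240,412),(358,530),(162,582))]
print("tray",f,sum(f)/4,[np.linalg.norm(f[i]-f[(i+1)%4]) for i in range(4)])
print("tray yaws",[np.degrees(np.arctan2(*(f[i]-f[j])[::-1])) for i,j in((0,3),(1,2),(0,1),(3,2))])
print("pot",onz(t,*D(110,468),50))
print("shaker",onz(t,244,177,70),"jar",onz(t,*T(290,150),75))
E
```

```text
rear [ 502.4 -415.1] [ 476.5 -454.9] [ 489.4 -435. ] 47.51249714564323 -123.06941556604981 39.840089510173456 -27.76746698616546
mid [ 451.2 -379.4] [ 424.2 -423.9] [ 437.7 -401.7] 52.05969577128814 -121.14818488146815 101.3205246817818 -30.84118902273216
front [ 401.  -349.6] [ 372.6 -393.9] [ 386.8 -371.8] 52.61844690553861 -122.68946857327303 160.3372090938361 -30.691398427142303
key (array([475.6, -21.7,  98.7]), np.float64(66.40052540239175))
key (array([457.9, -44.7,  45.4]), np.float64(0.27687206853996527))
key (array([441.7, -65.5,  -5.8]), np.float64(73.091086128059))
keyrev (array([454.9,   1.1,  45.2]), np.float64(0.13415207130614304))
keyrev (array([461.9, -90. ,  43.7]), np.float64(0.8085098927957642))
ball [436.3 438.9  17. ] (array([436.3, 438.5,  18.4]), np.float64(0.06917649903764192))
ball [419.8 367.7  17. ] (array([419.7, 368. ,  16.7]), np.float64(0.5222359104102994))
ball [376.8 452.   17. ] (array([376.8, 451.7,  17.7]), np.float64(0.14134478771317122))
tray [array([567. , 319.9]), array([630.4, 185.2]), array([467.6, 105.9]), array([400.9, 237.3])] [516.5 212.1] [np.float64(148.88875485382712), np.float64(181.02594752094285), np.float64(147.37666182207155), np.float64(185.47841469303077)]
tray yaws [np.float64(26.452569083242718), np.float64(25.983610425693094), np.float64(115.20288331834045), np.float64(116.92351456971821)]
pot [550.6 267.2  50. ]
shaker [656.4 101.8  70. ] jar [ 602.  -400.7   75. ]
```

Call:
{"name": "step_arm", "arguments": {
  "targets": [
    [[60,50,40,0,0,0.12],[110,100,40,0,0,0.24],[160,150,40,0,0,0.36],[209,201,40,0,0,0.48],[209,201,40,0,0,0.6],[209,201,40,0,0,0.728],[209,201,40,0,0,0.728],[209,201,40,0,0,0.728],[209,201,40,0,0,0.728],[209,201,40,0,0,0.728],[209,201,40,0,0,0.728],[209,201,40,0,0,0.728]]
  ],
  "fingers": 0.2,
  "newtons": 40
}}

```text
time: 1.4
tool_pos: [386.2, -373.0, 263.7]
tcp_rot: [-180.0, 0.0, 58.9]
ft_force: [-0.1, 0.4, -0.4]
finger_gap: 34.1
grip_force: 0.0
```

```bash
python3 - <<'E'
from h import *
t=snap("top");s=snap("scene")
c=np.zeros((600,800,3),np.uint8); c[:560,:400]=crop(t,385,165,100,140,4); c[:560,400:800]=crop(s,190,75,100,140,4)
for im,S,o in((c,t,(0,385,165)),(c,s,(400,190,75))):
  for p in((386.8,-371.8,183),(437.7,-401.7,183),(489,-432.5,183)):
    q=(proj(S,p)[0]-[o[1],o[2]])*4+[o[0],0]; cv2.circle(c,tuple(int(v) for v in q),3,(0,0,255),-1); print(q)
cv2.imwrite("pics/c3.png",c); print(r.sense())
E
```

```text
[190.89137282 420.88980673]
[233.90086892 337.37111212]
[277.8098414  254.16054769]
[677.53531748 169.35294391]
[606.1329562  175.12509062]
[533.26316308 180.61747751]
{'time': 1.5, 'joint_pos': array([-4.94499014e+01, -3.08316753e+00,  9.19606453e+01, -1.18257596e-02,
        9.11377412e+01, -1.83226041e+01]), 'qd': array([ 0.2149406 ,  0.10546096, -0.1408542 ,  0.12219012,  0.02409768,
        0.02326551]), 'joint_efforts': array([ 2.06187665e-01, -4.77382207e+01, -5.05228150e+01,  6.78748314e-03,
        4.52906752e-03, -8.21165624e-03]), 'tool_pos': array([ 386.36277545, -372.93508323,  263.81893436]), 'tcp_rot': array([-1.79981836e+02,  6.43974798e-03,  5.88724705e+01]), 'ft_force': array([ 0.05355296, -0.74190625, -0.826364  ]), 'wrist_torque': array([ 0.0003294 , -0.01040582, -0.02756058]), 'grip_force': 0.0, 'finger_gap': 34.16617093147816}
```

View pics/c3.png

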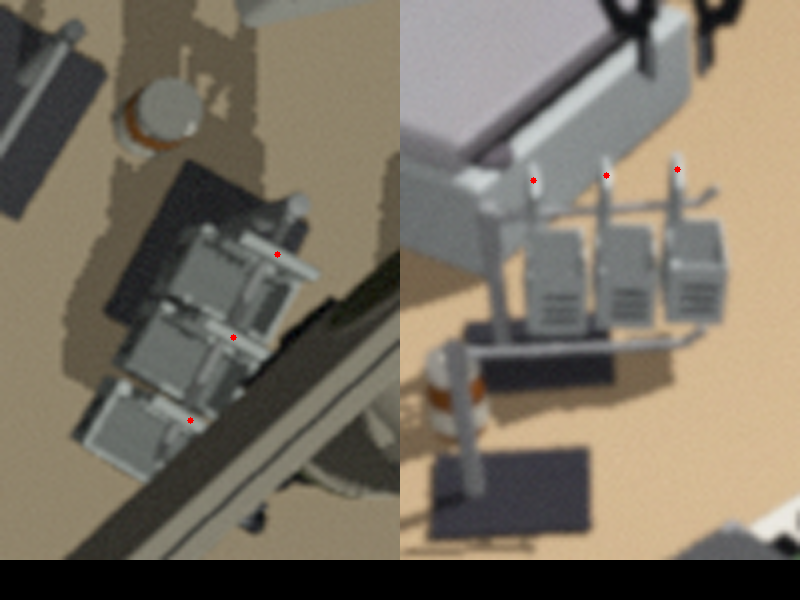

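The dots fall on the three tab tops in both views: top crop (191,421), (234,337), (278,254); scene crop (677,169), (606,175), (533,181). The fingers straddle the front tab, so I descend.

Call:
{"name": "step_arm", "arguments": {
  "targets": [
    [[0.5,1,-30,0,0,0],[0.5,1,-55,0,0,0],[0.5,1,-75,0,0,0],[0.5,1,-82,0,0,0],[0.5,1,-82,0,0,0],[0.5,1,-82,0,0,0]]
  ]
}}

```text
time: 2.0
tool_pos: [387.6, -371.4, 182.5]
tcp_rot: [-180.0, 0.0, 59.0]
ft_force: [-0.5, -0.4, 0.5]
finger_gap: 33.9
grip_force: 0.0
```

Call:
{"name": "step_arm", "arguments": {
  "targets": [
    [[0,0,0,0,0,0],[0,0,0,0,0,0],[0,0,0,0,0,0],[0,0,0,0,0,0],[0,0,0,0,0,0],[0,0,0,0,0,0],[0,0,0,0,0,0],[0,0,0,0,0,0]]
  ],
  "fingers": 1,
  "newtons": 60
}}

```text
time: 2.67
tool_pos: [387.9, -370.9, 182.0]
tcp_rot: [180.0, -0.0, 59.0]
ft_force: [-0.2, 0.2, -0.2]
finger_gap: 0.0
grip_force: 0.0
```

Call:
{"name": "step_arm", "arguments": {
  "targets": [
    [[0,0,10,0,0,0],[0,0,20,0,0,0],[0,0,20,0,0,0],[0,0,20,0,0,0]]
  ]
}}

```text
time: 3.0
tool_pos: [388.5, -371.6, 203.7]
tcp_rot: [179.8, 0.1, 59.0]
ft_force: [-0.3, -0.1, -0.6]
finger_gap: 0.1
grip_force: 0.0
```

```bash
python3 - <<'E'
from h import *
t=snap("top");s=snap("scene")
c=np.zeros((600,800,3),np.uint8); c[:560,:400]=crop(t,385,165,100,140,4); c[:560,400:800]=crop(s,190,75,100,140,4)
for S,o in((t,(0,385,165)),(s,(400,190,75))):
  for p in((388.5,-371.6,182),):
    q=(proj(S,p)[0]-[o[1],o[2]])*4+[o[0],0]; cv2.circle(c,tuple(int(v) for v in q),2,(0,0,255),-1); print(q)
cv2.imwrite("pics/c4.png",c)
E
```

```text
[189.93090796 418.17122001]
[676.06204822 171.21452039]
```

View pics/c4.png

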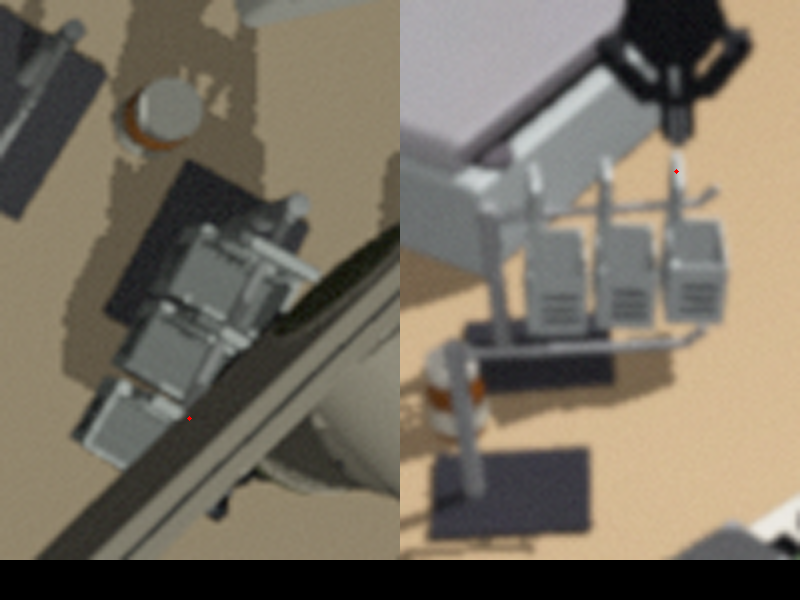

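```bash
python3 - <<'E'
from h import *
np.set_printoptions(precision=1,suppress=True)
s=snap("scene")
q=lambda x,y:(190+(x-400)/4-.4,75+y/4-.4)
for n,p,zs in(("c3",q(676,73),(240,245,250,260,270)),("c4",q(677,143),(180,190,200,205,210)),("tabtop",q(677,152),(175,183,195,205)),("tab bottom of mid",q(606,158),(183,195))):
  for z in zs: print(n,z,onz(s,*p,z))
cv2.imwrite("pics/c5.png",crop(s,235,70,50,70,8)); print(r.sense()['tool_pos'])
E
```

```text
c3 240 [ 353.1 -418.5  240. ]
c3 245 [ 357.9 -411.8  245. ]
c3 250 [ 362.6 -405.   250. ]
c3 260 [ 372.1 -391.5  260. ]
c3 270 [ 381.6 -377.9  270. ]
c4 180 [ 361. -410.  180.]
c4 190 [ 369.8 -397.4  190. ]
c4 200 [ 378.6 -384.8  200. ]
c4 205 [ 383.1 -378.5  205. ]
c4 210 [ 387.5 -372.2  210. ]
tabtop 175 [ 364.6 -405.4  175. ]
tabtop 183 [ 371.6 -395.4  183. ]
tabtop 195 [ 382.1 -380.4  195. ]
tabtop 205 [ 390.9 -367.9  205. ]
tab bottom of mid 183 [ 423.1 -425.1  183. ]
tab bottom of mid 195 [ 433.  -409.7  195. ]
[ 387.8 -370.8  201.8]
```

View pics/c5.png

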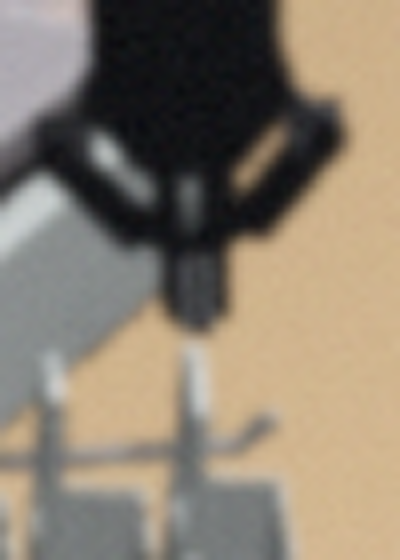

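The closed fingertips appear about 28 mm above where the reported TCP puts them, or displaced along the view ray. I use the start pictures, where both cameras saw the gripper, to tell which.

```bash
python3 - <<'E'
from h import *
np.set_printoptions(precision=1,suppress=True)
a=cv2.imread("pics/top0.png");b=cv2.imread("pics/scene0.png")
t=snap("top");s=snap("scene")
k=lambda i,x,y,w,h,f:cv2.resize(i[y:y+h,x:x+w],None,fx=f,fy=f,interpolation=cv2.INTER_CUBIC)
c=np.zeros((600,800,3),np.uint8);c[:420,:480]=np.clip(k(a,480,340,80,70,6)*2.0,0,255);c[:600,490:790]=np.clip(k(b,245,0,50,100,6)*1.5,0,255)
for z in (190,200,215,223): print(z,proj(t,[178.3,-572.3,z]),proj(s,[178.3,-572.3,z]))
cv2.imwrite("pics/c6.png",c)
E
```

```text
190 [[523.5 356.5]] [[272.6  71.7]]
200 [[525.4 357.1]] [[272.5  69.2]]
215 [[528.4 358. ]] [[272.5  65.5]]
223 [[530.  358.4]] [[272.4  63.5]]
```

View pics/c6.png

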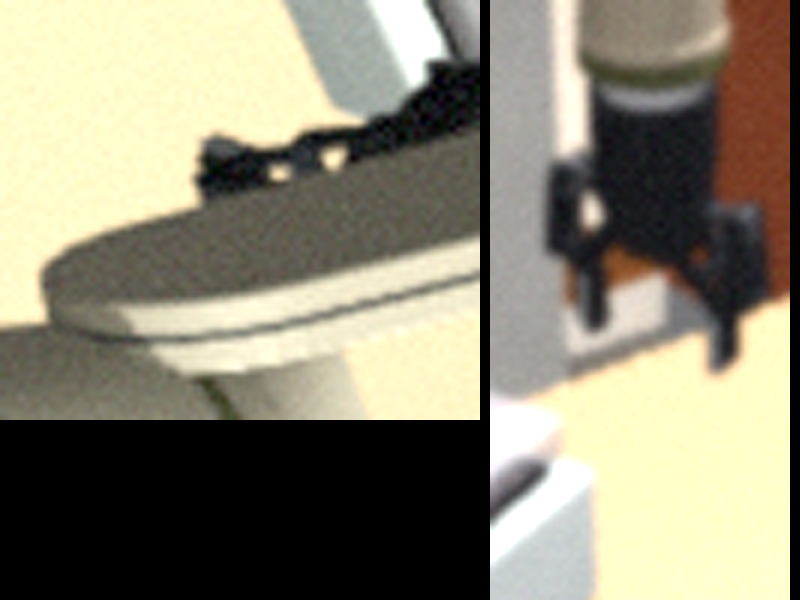

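The start-pose tips also sit about 30 mm high in both views. I settle the tip offset by touching bare table with the shut fingers.

Call:
{"name": "step_arm", "arguments": {
  "targets": [
    [[0,0,30,0,0,0],[-16,33,30,0,0,0],[-32,66,30,0,0,0],[-48,100,30,0,0,0],[-48,131,0,0,0,0],[-48,131,-40,0,0,0],[-48,131,-80,0,0,0],[-48,131,-120,0,0,0],[-48,131,-150,0,0,0],[-48,131,-160,0,0,0],[-48,131,-160,0,0,0],[-48,131,-160,0,0,0]]
  ]
}}

```text
time: 4.25
tool_pos: [340.1, -240.1, 42.8]
tcp_rot: [-180.0, -0.0, 59.0]
ft_force: [1.2, -0.6, 0.6]
finger_gap: -0.4
grip_force: 0.0
```

Call:
{"name": "step_arm", "arguments": {
  "targets": [
    [[0,0,-3,0,0,0],[0,0,-6,0,0,0],[0,0,-9,0,0,0],[0,0,-12,0,0,0],[0,0,-12,0,0,0],[0,0,-12,0,0,0]]
  ]
}}

```text
time: 4.75
tool_pos: [339.8, -239.9, 30.0]
tcp_rot: [-180.0, -0.0, 59.0]
ft_force: [-0.4, 0.2, -0.6]
finger_gap: -0.0
grip_force: 0.0
```

```bash
python3 - <<'E'
from h import *
np.set_printoptions(precision=1,suppress=True)
t=snap("top");s=snap("scene");p=r.sense()['tool_pos'];print(p,r.sense()['ft_force'])
c=np.zeros((600,800,3),np.uint8)
for S,o in((t,0),(s,400)):
  q=proj(S,p-[0,0,22])[0]; print(q,proj(S,p)); x,y=int(q[0])-33,int(q[1])-50
  c[:600,o:o+396]=crop(S,x,y,66,100,6); cv2.circle(c,(int((q[0]-x)*6+o),int((q[1]-y)*6)),2,(0,0,255),-1)
cv2.imwrite("pics/c7.png",c)
E
```

```text
[ 339.9 -239.9   30.1] [0.7 1.3 0.6]
[368.8 289.8] [[370.1 289.9]]
[294.9 172.6] [[295.  167.6]]
```

View pics/c7.png

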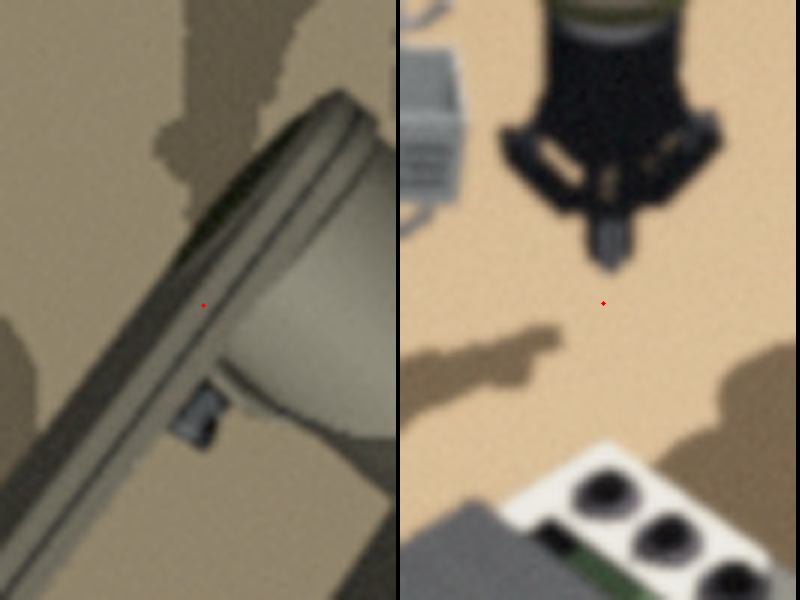

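Neither the force nor the picture shows contact at TCP z 30. The visible tip is at scene-crop (610,268), above the predicted (603,303). I keep going down slowly until it touches.

Call:
{"name": "step_arm", "arguments": {
  "targets": [
    [[0,0,-3,0,0,0],[0,0,-6,0,0,0],[0,0,-8,0,0,0],[0,0,-9,0,0,0],[0,0,-10,0,0,0],[0,0,-10,0,0,0]]
  ]
}}

```text
time: 5.35
tool_pos: [339.7, -239.7, 19.7]
tcp_rot: [-180.0, -0.0, 59.0]
ft_force: [0.4, 0.1, 0.1]
finger_gap: 0.0
grip_force: 0.0
```

Call:
{"name": "step_arm", "arguments": {
  "targets": [
    [[0,0,-2,0,0,0],[0,0,-4,0,0,0],[0,0,-6,0,0,0],[0,0,-6,0,0,0]]
  ]
}}

```text
time: 5.68
tool_pos: [339.6, -239.6, 13.5]
tcp_rot: [-180.0, -0.0, 59.0]
ft_force: [-0.0, 0.2, 0.1]
finger_gap: -0.3
grip_force: 0.0
```

Call:
{"name": "step_arm", "arguments": {
  "targets": [
    [[0,0,-2,0,0,0],[0,0,-4,0,0,0],[0,0,-6,0,0,0],[0,0,-6,0,0,0]]
  ]
}}

```text
time: 6.02
tool_pos: [339.6, -239.6, 7.5]
tcp_rot: [-180.0, -0.0, 59.0]
ft_force: [-1.5, 0.4, 0.2]
finger_gap: 0.1
grip_force: 0.0
```

Call:
{"name": "step_arm", "arguments": {
  "targets": [
    [[0,0,-2,0,0,0],[0,0,-4,0,0,0],[0,0,-4,0,0,0]]
  ]
}}

```text
time: 6.27
tool_pos: [339.6, -239.7, 3.5]
tcp_rot: [-180.0, -0.0, 59.0]
ft_force: [0.3, 0.7, 0.1]
finger_gap: -0.1
grip_force: 0.0
```

Call:
{"name": "step_arm", "arguments": {
  "targets": [
    [[0,0,-2,0,0,0],[0,0,-4,0,0,0],[0,0,-4,0,0,0]]
  ]
}}

```text
time: 6.52
tool_pos: [339.6, -239.7, -0.5]
tcp_rot: [-180.0, -0.0, 59.0]
ft_force: [-0.0, 0.2, 0.6]
finger_gap: -0.2
grip_force: 0.0
```

```bash
python3 - <<'E'
from h import *
np.set_printoptions(precision=1,suppress=True)
s=snap("scene");S=r.sense();p=S['tool_pos'];print(p,S['ft_force'],S['joint_pos'])
q=proj(s,p)[0];print(q);x,y=int(q[0])-33,int(q[1])-50
c=crop(s,x,y,66,80,7);print(x,y);cv2.imwrite("pics/c8.png",c)
E
```

```text
[ 339.7 -239.7   -0.3] [-0.2 -0.4 -0.5] [-42.3  -7.5 125.3   0.   62.3 -11.3]
[295.  174.4]
261 124
```

View pics/c8.png

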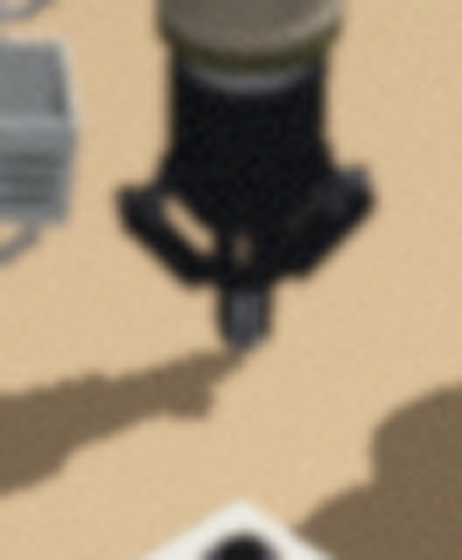

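The tip is at crop (244,350), full-picture (295.9,174.0), which matches the TCP's own projection (295.0,174.4), and its shadow nearly meets it. So the real fingertip sits at about the reported TCP height, not 22 mm ahead. I find contact.

Call:
{"name": "step_arm", "arguments": {
  "targets": [
    [[0,0,-2,0,0,0],[0,0,-4,0,0,0],[0,0,-4,0,0,0]]
  ]
}}

```text
time: 6.82
tool_pos: [339.6, -239.7, -4.4]
tcp_rot: [-180.0, -0.0, 59.0]
ft_force: [-0.0, -0.0, 0.0]
finger_gap: 0.2
grip_force: 0.0
```

Call:
{"name": "step_arm", "arguments": {
  "targets": [
    [[0,0,-1.5,0,0,0],[0,0,-3,0,0,0],[0,0,-3,0,0,0]]
  ]
}}

```text
time: 7.07
tool_pos: [339.9, -239.9, -7.1]
tcp_rot: [180.0, 0.0, 59.0]
ft_force: [0.2, 0.0, -0.3]
finger_gap: -0.2
grip_force: 0.0
```

Call:
{"name": "step_arm", "arguments": {
  "targets": [
    [[0,0,-1.5,0,0,0],[0,0,-3,0,0,0],[0,0,-3,0,0,0]]
  ]
}}

```text
time: 7.32
tool_pos: [340.2, -240.1, -7.4]
tcp_rot: [-179.9, -0.0, 59.0]
ft_force: [-14.0, 12.6, 39.7]
finger_gap: -0.2
grip_force: 19.8
```

Call:
{"name": "step_arm", "arguments": {
  "targets": [
    [[0,0,-1,0,0,0],[0,0,-2,0,0,0],[0,0,-2,0,0,0]]
  ]
}}

```text
time: 7.57
tool_pos: [340.3, -240.2, -7.6]
tcp_rot: [-179.9, -0.0, 59.0]
ft_force: [-24.5, 21.2, 68.0]
finger_gap: -0.3
grip_force: 34.1
```

Contact is at TCP z −7.2, so the real fingertips (shut) are 7 mm above the reported TCP, a 29 mm offset along the tool; x and y agree within 2 mm. For the tab the reported z must be about 152.

Call:
{"name": "step_arm", "arguments": {
  "targets": [
    [[0,0,30,0,0,0],[0,0,70,0,0,0],[0,0,110,0,0,0],[0,0,150,0,0,0],[0,0,190,0,0,0],[0,0,220,0,0,0],[12,-33,230,0,0,0],[24,-66,230,0,0,0],[38,-100,230,0,0,0],[48,-131,230,0,0,0],[48,-131,230,0,0,0],[48,-131,230,0,0,0]]
  ],
  "fingers": 0.2
}}

```text
time: 8.57
tool_pos: [387.6, -371.7, 216.6]
tcp_rot: [-179.8, -0.0, 58.9]
ft_force: [-0.2, 1.1, 0.4]
finger_gap: 33.5
grip_force: 0.0
```

Call:
{"name": "step_arm", "arguments": {
  "targets": [
    [[0,0,-15,0,0,0],[0,0,-35,0,0,0],[0,0,-50,0,0,0],[0,0,-60,0,0,0],[0,0,-66,0,0,0],[0,0,-66,0,0,0],[0,0,-66,0,0,0]]
  ]
}}

```text
time: 9.15
tool_pos: [388.5, -370.8, 153.1]
tcp_rot: [179.9, 0.0, 59.0]
ft_force: [1.4, -1.2, 0.7]
finger_gap: 34.0
grip_force: 0.8
```

Call:
{"name": "step_arm", "arguments": {
  "targets": [
    [[0,0,0,0,0,0],[0,0,0,0,0,0],[0,0,0,0,0,0],[0,0,0,0,0,0],[0,0,0,0,0,0],[0,0,0,0,0,0]]
  ],
  "fingers": 1,
  "newtons": 60
}}

```text
time: 9.65
tool_pos: [388.0, -370.9, 152.5]
tcp_rot: [180.0, -0.0, 59.0]
ft_force: [-0.6, 0.8, 4.9]
finger_gap: 6.6
grip_force: 61.8
```

Call:
{"name": "step_arm", "arguments": {
  "targets": [
    [[0,0,7,0,0,0],[0,0,14,0,0,0],[0,0,21,0,0,0],[0,0,21,0,0,0],[0,0,21,0,0,0],[0,0,21,0,0,0]]
  ]
}}

```text
time: 10.15
tool_pos: [387.8, -370.9, 172.9]
tcp_rot: [-180.0, -0.0, 59.0]
ft_force: [-1.0, -0.4, -1.2]
finger_gap: 6.7
grip_force: 60.9
```

The cup is pinched (gap 6.7 mm, 61 N) and lifted 20 mm. I slide it off the free end and across to the spare hook's mouth.

Call:
{"name": "step_arm", "arguments": {
  "targets": [
    [[-15,9,0,0,0,0],[-36,22,0,0,0,0],[-60,36,0,0,0,0],[-62,37,0,0,0,0],[-48,60,0,0,0,0],[-28,90,0,0,0,-0.015],[-8,120,0,0,0,-0.03],[15,152,0,0,0,-0.05],[36,180,0,0,0,-0.055],[46,193,0,0,0,-0.055],[46,193,0,0,0,-0.055],[46,193,0,0,0,-0.055]]
  ]
}}

```text
time: 11.15
tool_pos: [434.1, -177.1, 172.6]
tcp_rot: [-180.0, 0.0, 56.0]
ft_force: [1.0, -0.7, -1.4]
finger_gap: 6.6
grip_force: 60.9
```

```bash
python3 - <<'E'
from h import *
t=snap("top");s=snap("scene")
c=np.zeros((600,800,3),np.uint8); c[:560,:400]=crop(t,345,155,100,140,4); c[:560,400:800]=crop(s,180,75,100,140,4)
cv2.imwrite("pics/c9.png",c);print(r.sense()['tool_pos'])
E
```

```text
[ 433.42704063 -178.40170823  172.69433492]
```

View pics/c9.png

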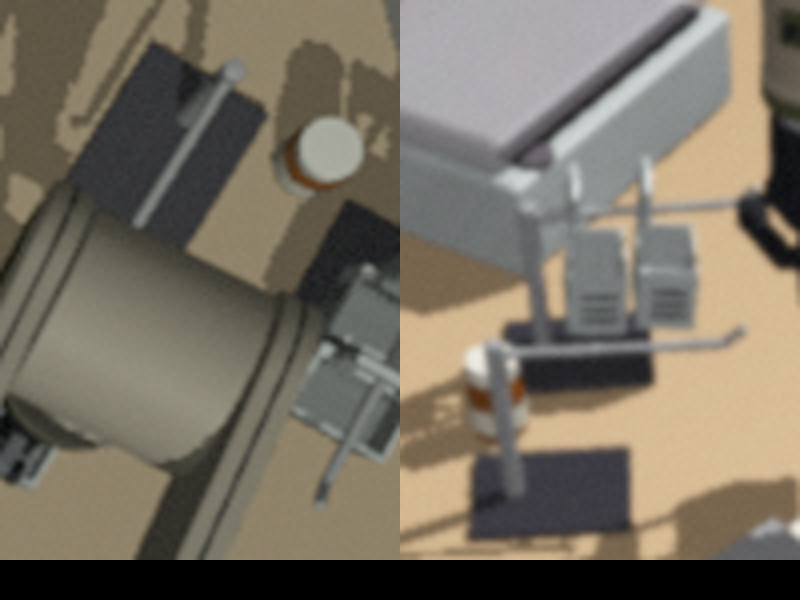

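The crowded hook now holds two cups, with its free arm end bare at top-crop (320,500). The held cup is just out of the crop at the spare hook's mouth, spare tip at scene-crop (740,332). I insert along the spare arm.

Call:
{"name": "step_arm", "arguments": {
  "targets": [
    [[12,-8,0,0,0,0],[30,-20,0,0,0,0],[50,-34,0,0,0,0],[70,-47,0,0,0,0],[91,-62,0,0,0,0],[112,-76,0,0,0,0],[133,-90,0,0,0,0],[154,-104,0,0,0,0],[165,-112,0,0,0,0],[165,-112,0,0,0,0],[165,-112,0,0,0,0]]
  ]
}}

```text
time: 12.17
tool_pos: [597.9, -291.3, 172.1]
tcp_rot: [-179.9, 0.0, 55.7]
ft_force: [0.7, 0.0, -0.7]
finger_gap: 7.0
grip_force: 60.9
```

Call:
{"name": "step_arm", "arguments": {
  "targets": [
    [[0,0,-7,0,0,0],[0,0,-14,0,0,0],[0,0,-19,0,0,0],[0,0,-19,0,0,0],[0,0,-19,0,0,0]]
  ]
}}

```text
time: 12.58
tool_pos: [598.2, -289.4, 153.4]
tcp_rot: [-180.0, 0.0, 55.9]
ft_force: [0.8, 0.5, -0.0]
finger_gap: 6.8
grip_force: 60.9
```

Call:
{"name": "step_arm", "arguments": {
  "targets": [
    [[0,0,-1,0,0,0],[0,0,-1,0,0,0],[0,0,-1,0,0,0],[0,0,-1,0,0,0],[0,0,-1,0,0,0],[0,0,-1,0,0,0]]
  ],
  "fingers": 0.2
}}

```text
time: 13.08
tool_pos: [598.9, -289.9, 153.1]
tcp_rot: [180.0, -0.0, 55.9]
ft_force: [0.1, -0.4, 0.1]
finger_gap: 34.2
grip_force: 0.0
```

Call:
{"name": "step_arm", "arguments": {
  "targets": [
    [[0,0,20,0,0,0],[0,0,50,0,0,0],[0,0,75,0,0,0],[-40,0,75,0,0,0.015],[-80,-20,75,0,0,0.03],[-115,-50,75,0,0,0.05],[-140,-80,75,0,0,0.055],[-160,-112,75,0,0,0.055],[-160,-112,75,0,0,0.055],[-160,-112,75,0,0,0.055],[-160,-112,75,0,0,0.055]]
  ]
}}

```text
time: 14.0
tool_pos: [438.9, -401.9, 228.0]
tcp_rot: [180.0, -0.0, 58.9]
ft_force: [0.1, 0.1, -1.1]
finger_gap: 34.2
grip_force: 0.0
```

```bash
python3 - <<'E'
from h import *
t=snap("top");s=snap("scene")
c=np.zeros((600,800,3),np.uint8); c[:560,:400]=crop(t,355,145,100,140,4); c[:560,400:800]=crop(s,180,75,100,140,4)
cv2.imwrite("pics/c10.png",c);print(r.sense()['tool_pos'])
E
```

```text
[ 439.72391127 -400.90689159  227.97673915]
```

View pics/c10.png

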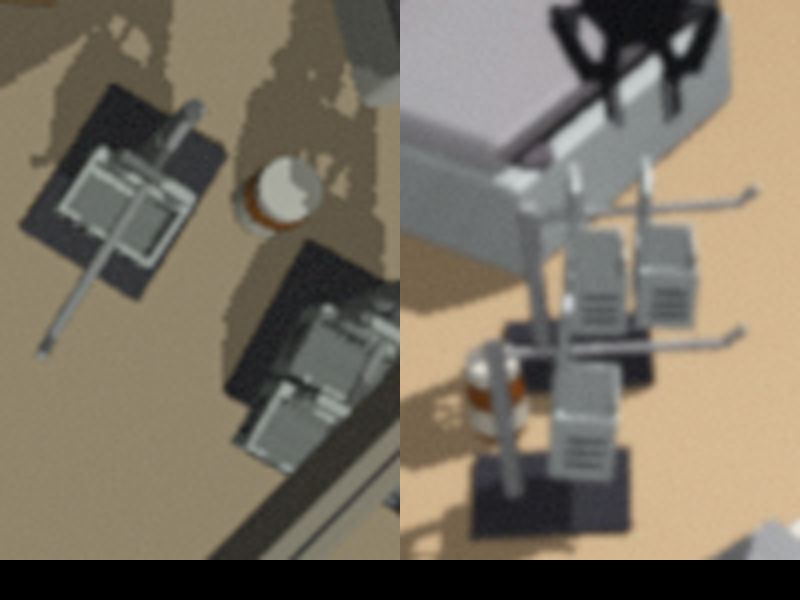

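Cup_front hangs on the spare hook, at top-crop (130,205) and scene-crop (588,420). The fingers are centred over cup_mid's tab, scene-crop (642,110) over (645,165). Same grasp again.

Call:
{"name": "step_arm", "arguments": {
  "targets": [
    [[-1,0,-25,0,0,0],[-1,0,-45,0,0,0],[-1,0,-62,0,0,0],[-1,0,-75,0,0,0],[-1,0,-75,0,0,0],[-1,0,-75,0,0,0]]
  ]
}}

```text
time: 14.6
tool_pos: [438.2, -400.8, 152.5]
tcp_rot: [-179.9, -0.0, 59.1]
ft_force: [-0.2, 0.1, 0.2]
finger_gap: 34.3
grip_force: 0.0
```

Call:
{"name": "step_arm", "arguments": {
  "targets": [
    [[0,0,0,0,0,0],[0,0,0,0,0,0],[0,0,0,0,0,0],[0,0,0,0,0,0],[0,0,0,0,0,0],[0,0,0,0,0,0]]
  ],
  "fingers": 1,
  "newtons": 60
}}

```text
time: 15.1
tool_pos: [438.7, -402.6, 154.8]
tcp_rot: [179.8, 0.0, 59.0]
ft_force: [0.8, 0.9, 5.3]
finger_gap: 6.6
grip_force: 64.2
```

Call:
{"name": "step_arm", "arguments": {
  "targets": [
    [[0,0,7,0,0,0],[0,0,14,0,0,0],[0,0,21,0,0,0],[0,0,21,0,0,0],[0,0,21,0,0,0],[0,0,21,0,0,0]]
  ]
}}

```text
time: 15.6
tool_pos: [437.7, -401.9, 173.8]
tcp_rot: [-180.0, -0.0, 59.0]
ft_force: [-0.5, -0.5, -2.4]
finger_gap: 6.9
grip_force: 63.2
```

Call:
{"name": "step_arm", "arguments": {
  "targets": [
    [[-12,7,0,0,0,0],[-30,18,0,0,0,0],[-52,31,0,0,0,0],[-74,45,0,0,0,0],[-94,57,0,0,0,0],[-110,67,0,0,0,0],[-110,67,0,0,0,0]]
  ]
}}

```text
time: 16.18
tool_pos: [325.3, -333.0, 173.0]
tcp_rot: [-179.8, -0.0, 59.0]
ft_force: [-0.6, -0.5, -1.4]
finger_gap: 6.9
grip_force: 63.1
```

Call:
{"name": "step_arm", "arguments": {
  "targets": [
    [[14,23,0,0,0,0],[34,53,0,0,0,-0.015],[54,83,0,0,0,-0.03],[77,115,0,0,0,-0.05],[98,145,0,0,0,-0.055],[106,157,0,0,0,-0.055],[106,157,0,0,0,-0.055],[106,157,0,0,0,-0.055]]
  ]
}}

```text
time: 16.85
tool_pos: [434.2, -177.3, 173.6]
tcp_rot: [-180.0, 0.0, 56.0]
ft_force: [-0.3, -0.7, -2.2]
finger_gap: 6.5
grip_force: 63.1
```

Call:
{"name": "step_arm", "arguments": {
  "targets": [
    [[12,-8,0,0,0,0],[30,-20,0,0,0,0],[50,-34,0,0,0,0],[70,-47,0,0,0,0],[91,-62,0,0,0,0],[104,-71,0,0,0,0],[109,-74,0,0,0,0],[109,-74,0,0,0,0],[109,-74,0,0,0,0]]
  ]
}}

```text
time: 17.6
tool_pos: [541.9, -252.4, 173.4]
tcp_rot: [-179.9, 0.0, 55.8]
ft_force: [-1.3, -0.0, -1.7]
finger_gap: 6.5
grip_force: 63.2
```

Call:
{"name": "step_arm", "arguments": {
  "targets": [
    [[0,0,-7,0,0,0],[0,0,-14,0,0,0],[0,0,-20,0,0,0],[0,0,-20,0,0,0],[0,0,-20,0,0,0]]
  ]
}}

```text
time: 18.02
tool_pos: [542.8, -251.8, 154.8]
tcp_rot: [179.9, 0.0, 55.9]
ft_force: [-2.3, 0.1, 5.9]
finger_gap: 6.7
grip_force: 64.2
```

Call:
{"name": "step_arm", "arguments": {
  "targets": [
    [[0,0,0,0,0,0],[0,0,0,0,0,0],[0,0,0,0,0,0],[0,0,0,0,0,0],[0,0,0,0,0,0],[0,0,0,0,0,0]]
  ],
  "fingers": 0.2
}}

```text
time: 18.52
tool_pos: [542.8, -251.8, 153.8]
tcp_rot: [-180.0, 0.0, 55.9]
ft_force: [-0.1, -0.2, 0.1]
finger_gap: 34.4
grip_force: 0.0
```

Call:
{"name": "step_arm", "arguments": {
  "targets": [
    [[0,0,20,0,0,0],[0,0,50,0,0,0],[0,0,75,0,0,0],[-10,-35,75,0,0,0.015],[-20,-70,75,0,0,0.03],[-32,-110,75,0,0,0.05],[-44,-148,75,0,0,0.055],[-53,-181,75,0,0,0.055],[-53,-181,75,0,0,0.055],[-53,-181,75,0,0,0.055],[-53,-181,75,0,0,0.055]]
  ],
  "fingers": 0.48
}}

```text
time: 19.43
tool_pos: [489.8, -432.6, 228.6]
tcp_rot: [-180.0, -0.0, 59.0]
ft_force: [0.2, 0.7, -0.3]
finger_gap: 22.1
grip_force: 0.0
```

```bash
python3 - <<'E'
from h import *
np.set_printoptions(precision=1,suppress=True)
t=snap("top");s=snap("scene");p=r.sense()['tool_pos'];print(p)
c=np.zeros((600,800,3),np.uint8); c[:560,:400]=crop(t,355,145,100,140,4); c[:560,400:800]=crop(s,180,75,100,140,4)
for q in (p+[0,0,15],(489.4,-432.8,183)):
  u=(proj(s,q)[0]-[180,75])*4+[400,0]; cv2.circle(c,(int(u[0]),int(u[1])),2,(0,0,255),-1);print(u)
cv2.imwrite("pics/c11.png",c)
E
```

```text
[ 490.5 -431.7  229. ]
[565.8 117.4]
[572.7 180.6]
```

View pics/c11.png

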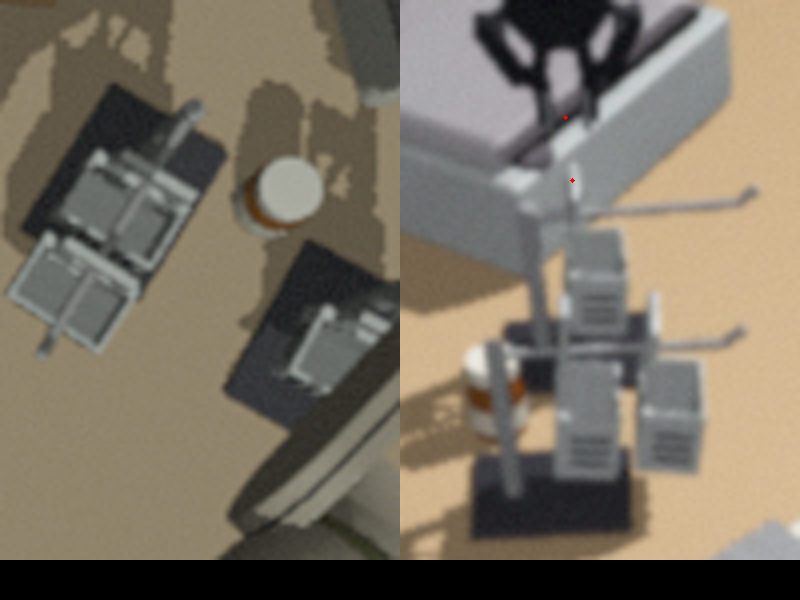

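Both front cups hang on the spare hook, at top-crop (125,210) and (70,295). The gripper, at scene-crop (566,117), lines up over the rear tab (573,180). That was picture 13 of 14, so I rely on numeric readings from here.

Call:
{"name": "step_arm", "arguments": {
  "targets": [
    [[0,0,-25,0,0,0],[0,0,-42,0,0,0],[0,0,-55,0,0,0],[0,0,-66,0,0,0],[0,0,-73,0,0,0],[0,0,-73,0,0,0],[0,0,-73,0,0,0]]
  ]
}}

```text
time: 20.12
tool_pos: [490.0, -432.7, 156.2]
tcp_rot: [-180.0, -0.0, 59.0]
ft_force: [0.7, 0.1, 0.2]
finger_gap: 22.1
grip_force: 0.0
```

Call:
{"name": "step_arm", "arguments": {
  "targets": [
    [[0,0,0,0,0,0],[0,0,0,0,0,0],[0,0,0,0,0,0],[0,0,0,0,0,0],[0,0,0,0,0,0],[0,0,0,0,0,0]]
  ],
  "fingers": 1,
  "newtons": 60
}}

```text
time: 20.62
tool_pos: [490.5, -433.5, 157.4]
tcp_rot: [179.9, 0.0, 59.0]
ft_force: [0.7, -0.4, 6.2]
finger_gap: 6.6
grip_force: 65.3
```

Call:
{"name": "step_arm", "arguments": {
  "targets": [
    [[0,0,7,0,0,0],[0,0,14,0,0,0],[0,0,21,0,0,0],[0,0,21,0,0,0],[0,0,21,0,0,0],[0,0,21,0,0,0]]
  ]
}}

```text
time: 21.12
tool_pos: [489.8, -432.8, 176.8]
tcp_rot: [-180.0, -0.0, 59.0]
ft_force: [0.3, 0.1, -0.9]
finger_gap: 6.4
grip_force: 64.5
```

Call:
{"name": "step_arm", "arguments": {
  "targets": [
    [[-12,7,0,0,0,0],[-30,18,0,0,0,0],[-52,31,0,0,0,0],[-74,45,0,0,0,0],[-96,58,0,0,0,0],[-120,72,0,0,0,0],[-144,87,0,0,0,0],[-162,98,0,0,0,0],[-162,100,0,0,0,0],[-160,135,0,0,0,0],[-160,170,0,0,0,0],[-155,200,0,0,0,0]]
  ]
}}

```text
time: 22.12
tool_pos: [334.3, -231.5, 176.5]
tcp_rot: [-179.9, -0.0, 58.9]
ft_force: [-0.1, -0.6, -1.5]
finger_gap: 6.5
grip_force: 64.4
```

Call:
{"name": "step_arm", "arguments": {
  "targets": [
    [[0,13,-20,0,0,0],[0,13,-45,0,0,0],[0,13,-60,0,0,0],[0,13,-66,0,0,0],[0,13,-69,0,0,0],[0,13,-69,0,0,0],[0,13,-69,0,0,0]]
  ]
}}

```text
time: 22.7
tool_pos: [335.4, -220.5, 108.9]
tcp_rot: [179.9, 0.0, 59.0]
ft_force: [0.4, 0.1, -1.1]
finger_gap: 7.0
grip_force: 64.3
```

Call:
{"name": "step_arm", "arguments": {
  "targets": [
    [[0,0,-1,0,0,0],[0,0,-2,0,0,0],[0,0,-2,0,0,0]]
  ]
}}

```text
time: 22.95
tool_pos: [335.2, -220.3, 106.5]
tcp_rot: [179.9, 0.0, 59.0]
ft_force: [0.9, -0.8, -1.1]
finger_gap: 5.7
grip_force: 64.3
```

Call:
{"name": "step_arm", "arguments": {
  "targets": [
    [[0,0,-1,0,0,0],[0,0,-1,0,0,0],[0,0,-1,0,0,0]]
  ]
}}

```text
time: 23.2
tool_pos: [335.2, -220.3, 105.5]
tcp_rot: [179.9, 0.0, 59.0]
ft_force: [0.3, -1.1, 1.8]
finger_gap: 6.7
grip_force: 64.8
```

Call:
{"name": "step_arm", "arguments": {
  "targets": [
    [[0,0,-1,0,0,0],[0,0,-1,0,0,0],[0,0,-1,0,0,0]]
  ]
}}

```text
time: 23.45
tool_pos: [335.7, -220.7, 105.3]
tcp_rot: [179.9, 0.0, 59.0]
ft_force: [-0.1, -1.4, 6.7]
finger_gap: 6.4
grip_force: 65.6
```

Contact shows the cup's bottom is 106 mm below the reported TCP. I release and go to the ON key.

Call:
{"name": "step_arm", "arguments": {
  "targets": [
    [[0,0,0,0,0,0],[0,0,0,0,0,0],[0,0,0,0,0,0],[0,0,0,0,0,0],[0,0,0,0,0,0],[0,0,30,0,0,0],[0,0,70,0,0,0],[0,0,90,0,0,0]]
  ],
  "fingers": 0.4
}}

```text
time: 24.12
tool_pos: [335.5, -220.4, 197.5]
tcp_rot: [179.8, 0.0, 59.0]
ft_force: [0.4, -0.7, 0.9]
finger_gap: 25.8
grip_force: 0.0
```

Call:
{"name": "step_arm", "arguments": {
  "targets": [
    [[15,28,0,0,0,0],[33,62,0,0,0,0],[51,96,0,0,0,0],[69,130,0,0,0,0],[87,164,0,0,0,0],[105,197,0,0,0,0],[119,222,-30,0,0,0],[119,222,-70,0,0,0],[119,222,-110,0,0,0],[119,222,-135,0,0,0],[119,222,-142,0,0,0],[119,222,-142,0,0,0]]
  ],
  "fingers": 1
}}

```text
time: 25.12
tool_pos: [451.6, 2.4, 49.7]
tcp_rot: [-179.7, 0.1, 59.0]
ft_force: [0.4, -0.1, 1.3]
finger_gap: -0.2
grip_force: 0.0
```

Call:
{"name": "step_arm", "arguments": {
  "targets": [
    [[2,-1,-2,0,0,0],[2,-1,-5,0,0,0],[2,-1,-8,0,0,0],[2,-1,-10,0,0,0],[2,-1,-10,0,0,0]]
  ]
}}

```text
time: 25.53
tool_pos: [456.9, 0.9, 42.9]
tcp_rot: [179.9, -0.1, 59.0]
ft_force: [0.7, -0.5, 2.2]
finger_gap: -0.1
grip_force: 0.9
```

Call:
{"name": "step_arm", "arguments": {
  "targets": [
    [[0,0,-1,0,0,0],[0,0,-2,0,0,0],[0,0,-2,0,0,0]]
  ]
}}

```text
time: 25.78
tool_pos: [456.6, 1.0, 40.5]
tcp_rot: [179.9, -0.0, 59.0]
ft_force: [2.2, -0.5, 3.5]
finger_gap: 0.1
grip_force: 1.5
```

Call:
{"name": "step_arm", "arguments": {
  "targets": [
    [[0,0,-1,0,0,0],[0,0,-1.5,0,0,0],[0,0,-1.5,0,0,0]]
  ]
}}

```text
time: 26.03
tool_pos: [456.3, 1.0, 38.8]
tcp_rot: [179.9, -0.0, 59.0]
ft_force: [3.0, -1.2, 4.5]
finger_gap: -0.0
grip_force: 1.9
```

Call:
{"name": "step_arm", "arguments": {
  "targets": [
    [[0,0,20,0,0,0],[0,0,60,0,0,0],[0,0,100,0,0,0],[0,0,140,0,0,0],[-20,-30,160,0,0,0],[-38,-64,160,0,0,0],[-56,-98,160,0,0,0],[-74,-132,160,0,0,0],[-92,-166,160,0,0,0],[-110,-200,160,0,0,0],[-121,-221,160,0,0,0],[-121,-221,160,0,0,0]]
  ],
  "fingers": 0.4
}}

```text
time: 27.03
tool_pos: [332.1, -222.5, 197.6]
tcp_rot: [-179.9, 0.1, 58.8]
ft_force: [1.2, 0.2, -0.3]
finger_gap: 25.5
grip_force: 0.0
```

```bash
python3 - <<'E'
from h import *
t=snap("top");s=snap("scene"); print(r.sense()['tool_pos'])
# display brightness: scale frame display around x -50; compare to initial
a=cv2.imread("pics/top0.png");
b=t["img"]
print(a[225:237,280:318].reshape(-1,3).mean(0),b[225:237,280:318].reshape(-1,3).mean(0),a[229:235,285:307].reshape(-1,3).max(0),b[229:235,285:307].reshape(-1,3).max(0))
E
```

```text
[ 333.88332884 -219.83859722  197.61891047]
[59.38157895 68.21491228 63.47368421] [65.82017544 75.09429825 70.24122807] [92 98 98] [92 99 99]
```

Call:
{"name": "step_arm", "arguments": {
  "targets": [
    [[1.5,-0.5,-30,0,0,0],[1.5,-0.5,-60,0,0,0],[1.5,-0.5,-80,0,0,0],[1.5,-0.5,-92,0,0,0],[1.5,-0.5,-92,0,0,0],[1.5,-0.5,-92,0,0,0]]
  ]
}}

```text
time: 27.63
tool_pos: [336.1, -218.8, 105.7]
tcp_rot: [-179.8, -0.0, 59.1]
ft_force: [1.2, -1.0, 1.1]
finger_gap: 25.3
grip_force: 0.0
```

Call:
{"name": "step_arm", "arguments": {
  "targets": [
    [[0,0,0,0,0,0],[0,0,0,0,0,0],[0,0,0,0,0,0],[0,0,0,0,0,0],[0,0,0,0,0,0],[0,0,0,0,0,0]]
  ],
  "fingers": 1,
  "newtons": 60
}}

```text
time: 28.13
tool_pos: [337.4, -220.9, 107.9]
tcp_rot: [179.8, -0.0, 59.0]
ft_force: [0.8, 2.1, 6.9]
finger_gap: 6.9
grip_force: 60.6
```

Call:
{"name": "step_arm", "arguments": {
  "targets": [
    [[0,0,15,0,0,0.1],[0,0,35,0,0,0.2],[0,0,65,0,0,0.31],[0,0,90,0,0,0.41],[0,0,110,0,0,0.52],[0,0,120,0,0,0.62],[0,0,120,0,0,0.62],[0,0,120,0,0,0.62]]
  ]
}}

```text
time: 28.8
tool_pos: [336.5, -220.6, 226.7]
tcp_rot: [180.0, 0.0, 94.3]
ft_force: [-0.1, 0.7, -1.9]
finger_gap: 6.5
grip_force: 59.6
```

Call:
{"name": "step_arm", "arguments": {
  "targets": [
    [[12,20,0,0,0,0],[30,50,0,0,0,0],[48,80,0,0,0,0],[66,110,0,0,0,0],[86,138,0,0,0,0],[115,148,0,0,0,0],[150,156,0,0,0,0],[185,165,0,0,0,0],[220,174,0,0,0,0],[255,183,0,0,0,0],[278,189,0,0,0,0],[278,189,0,0,0,0]]
  ]
}}

```text
time: 29.8
tool_pos: [616.2, -29.8, 222.5]
tcp_rot: [-179.8, -0.1, 94.4]
ft_force: [0.7, 0.0, -1.0]
finger_gap: 6.0
grip_force: 59.6
```

Call:
{"name": "step_arm", "arguments": {
  "targets": [
    [[0,0,-20,0,0,0],[0,0,-40,0,0,0],[0,0,-54,0,0,0],[0,0,-59,0,0,0],[0,0,-60,0,0,0],[0,0,-60,0,0,0]]
  ]
}}

```text
time: 30.3
tool_pos: [613.5, -31.4, 165.6]
tcp_rot: [-179.9, -0.0, 94.4]
ft_force: [-0.6, -0.8, -1.6]
finger_gap: 6.6
grip_force: 60.5
```

Call:
{"name": "step_arm", "arguments": {
  "targets": [
    [[0,0,-1,0,0,0],[0,0,-1,0,0,0],[0,0,-1,0,0,0]]
  ]
}}

```text
time: 30.55
tool_pos: [614.2, -31.4, 165.5]
tcp_rot: [-180.0, -0.0, 94.5]
ft_force: [-0.8, 0.9, 0.1]
finger_gap: 6.4
grip_force: 60.8
```

Call:
{"name": "step_arm", "arguments": {
  "targets": [
    [[0,0,-1,0,0,0],[0,0,-1,0,0,0],[0,0,-1,0,0,0]]
  ]
}}

```text
time: 30.8
tool_pos: [614.7, -31.4, 165.5]
tcp_rot: [179.9, 0.0, 94.5]
ft_force: [-1.3, 0.8, 6.3]
finger_gap: 6.3
grip_force: 61.5
```

Call:
{"name": "step_arm", "arguments": {
  "targets": [
    [[0,0,0,0,0,0],[0,0,0,0,0,0],[0,0,0,0,0,0],[0,0,0,0,0,0],[0,0,0,0,0,0],[0,0,15,0,0,0],[0,0,40,0,0,0],[0,0,70,0,0,0]]
  ],
  "fingers": 0.4
}}

```text
time: 31.47
tool_pos: [612.8, -31.2, 232.6]
tcp_rot: [-179.7, -0.1, 94.5]
ft_force: [0.8, 0.8, 0.5]
finger_gap: 25.9
grip_force: 0.0
```

Call:
{"name": "step_arm", "arguments": {
  "targets": [
    [[-20,-2,0,0,0,0],[-55,-5,0,0,0,0],[-90,-8,0,0,0,0],[-125,-11,0,0,0,0],[-157,-13,0,0,0,0],[-157,-13,-40,0,0,0],[-157,-13,-80,0,0,0],[-157,-13,-120,0,0,0],[-157,-13,-150,0,0,0],[-157,-13,-178,0,0,0],[-157,-13,-182,0,0,0],[-157,-13,-182,0,0,0]]
  ],
  "fingers": 1
}}

```text
time: 32.47
tool_pos: [455.4, -44.0, 50.7]
tcp_rot: [-179.7, -0.1, 94.5]
ft_force: [0.2, -0.7, -0.2]
finger_gap: 0.1
grip_force: 0.0
```

Call:
{"name": "step_arm", "arguments": {
  "targets": [
    [[1.5,0,-3,0,0,0],[1.5,0,-6,0,0,0],[1.5,0,-8,0,0,0],[1.5,0,-10,0,0,0],[1.5,0,-12,0,0,0],[1.5,0,-12,0,0,0]]
  ]
}}

```text
time: 32.97
tool_pos: [459.8, -44.6, 41.2]
tcp_rot: [179.9, 0.0, 94.5]
ft_force: [2.3, -0.3, 2.5]
finger_gap: 0.2
grip_force: 1.3
```

Call:
{"name": "step_arm", "arguments": {
  "targets": [
    [[0,0,-1,0,0,0],[0,0,-1,0,0,0],[0,0,-1,0,0,0]]
  ]
}}

```text
time: 33.22
tool_pos: [459.5, -44.5, 40.0]
tcp_rot: [179.9, 0.0, 94.5]
ft_force: [2.2, -1.3, 2.4]
finger_gap: 0.2
grip_force: 1.6
```

Call:
{"name": "step_arm", "arguments": {
  "targets": [
    [[0,0,-1,0,0,0],[0,0,-1.5,0,0,0],[0,0,-1.5,0,0,0],[0,0,-1.5,0,0,0]]
  ]
}}

```text
time: 33.55
tool_pos: [459.5, -44.5, 38.7]
tcp_rot: [179.9, 0.0, 94.5]
ft_force: [1.6, -0.6, 8.4]
finger_gap: -0.0
grip_force: 3.9
```

Call:
{"name": "step_arm", "arguments": {
  "targets": [
    [[0,0,20,0,0,0],[0,0,60,0,0,0],[0,0,100,0,0,0],[0,0,120,0,0,0],[0,30,140,0,0,0],[0,30,140,0,0,0]]
  ],
  "fingers": 0.1
}}

```text
time: 34.05
tool_pos: [460.5, -11.9, 182.2]
tcp_rot: [179.7, -0.0, 94.5]
ft_force: [1.2, 0.7, 0.7]
finger_gap: 38.7
grip_force: 0.0
```

```bash
cat > balls.py <<'E'
from h import *
np.set_printoptions(precision=1,suppress=True)
def blobs(S,c,rad):
    x,y=int(c[0]),int(c[1]); im=S["img"][y-rad:y+rad,x-rad:x+rad].astype(int)
    b,g,rr=im[...,0],im[...,1],im[...,2]
    m=(((rr-b)>0.17*rr)&(rr>95)).astype(np.uint8)
    n,l,st,ce=cv2.connectedComponentsWithStats(m)
    return [(tuple((ce[i]+[x-rad,y-rad]).round(1)),int(st[i][4])) for i in range(1,n) if 12<st[i][4]<150]
if __name__=="__main__":
    t=snap("top");s=snap("scene")
    pc=np.array([405,415,17.]) 
    bt=blobs(t,proj(t,pc)[0],33);bs=blobs(s,proj(s,pc)[0],40)
    for a,n in bt:
        p=onz(t,*a,17); print("top",a,n,p,"|",[ (tri(t,a,s,b)[0],b,m) for b,m in bs if tri(t,a,s,b)[1]<5])
    print(bs); print(r.sense()['joint_pos'])
E
python3 balls.py
```

```text
top (np.float64(164.0), np.float64(239.9)) 53 [490.6 334.9  17. ] | []
top (np.float64(127.9), np.float64(259.1)) 28 [438.3 436.4  17. ] | [(array([437.6, 437.5,  16.4]), (np.float64(431.9), np.float64(317.5)), 59)]
top (np.float64(152.2), np.float64(264.3)) 29 [422.3 367.2  17. ] | [(array([421.8, 368.1,  16.4]), (np.float64(415.3), np.float64(297.1)), 54)]
top (np.float64(122.4), np.float64(280.0)) 21 [380.1 450.4  17. ] | [(array([379.5, 451.1,  17.2]), (np.float64(450.5), np.float64(309.1)), 59)]
top (np.float64(105.4), np.float64(296.8)) 99 [334.5 496.8  17. ] | []
top (np.float64(163.7), np.float64(298.4)) 70 [327.1 333.2  17. ] | []
[((np.float64(415.3), np.float64(297.1)), 54), ((np.float64(450.5), np.float64(309.1)), 59), ((np.float64(431.9), np.float64(317.5)), 59)]
[ -8.1 -13.5 110.3  -0.   83.2 -12.8]
```

The TARE key bottomed out at 8.4 N. The balls triangulate to (437,438), (421,368) and (379,451) at z≈17, as they should. I go for the nearest one with the closing line turned along the scale's y.

Call:
{"name": "step_arm", "arguments": {
  "targets": [
    [[-3,25,0,0,0,0.12],[-7,60,0,0,0,0.24],[-11,95,0,0,0,0.36],[-15,130,0,0,0,0.48],[-19,165,0,0,0,0.6],[-23,200,0,0,0,0.72],[-27,235,0,0,0,0.84],[-31,270,0,0,0,0.96],[-35,305,0,0,0,1.08],[-39,340,0,0,0,1.2],[-39,370,0,0,0,1.32],[-39,380,0,0,0,1.44]]
  ],
  "fingers": 0.15,
  "newtons": 30
}}

```text
time: 35.15
tool_pos: [418.2, 367.8, 175.2]
tcp_rot: [-179.9, -0.2, 177.5]
ft_force: [-0.1, 0.5, 0.5]
finger_gap: 36.2
grip_force: 0.0
```

Call:
{"name": "step_arm", "arguments": {
  "targets": [
    [[0,0,-20,0,0,0.13],[0,0,-55,0,0,0.13],[0,0,-90,0,0,0.13],[0,0,-120,0,0,0.13],[0,0,-130,0,0,0.13],[0,0,-130,0,0,0.13],[0,0,-130,0,0,0.13]]
  ]
}}

```text
time: 35.73
tool_pos: [419.4, 364.8, 47.4]
tcp_rot: [-179.9, -0.1, -175.5]
ft_force: [0.5, 0.3, 0.8]
finger_gap: 36.2
grip_force: 0.0
```

```bash
python3 balls.py; python3 -c "
from h import *; print(r.sense()['tool_pos'],r.sense()['tcp_rot'])"
```

```text
top (np.float64(106.4), np.float64(295.7)) 62 [337.4 494.1  17. ] | []
top (np.float64(166.5), np.float64(293.5)) 13 [340.4 325.5  17. ] | []
[((np.float64(419.1), np.float64(271.3)), 26), ((np.float64(415.2), np.float64(297.2)), 48), ((np.float64(450.4), np.float64(309.1)), 55), ((np.float64(431.9), np.float64(317.6)), 55)]
[ 35.7   9.7 101.7  -0.   68.4 -58.7]
[421.28760782 366.31212933  50.07916835] [ 1.79917604e+02  1.45874049e-01 -1.75533542e+02]
```

Call:
{"name": "step_arm", "arguments": {
  "targets": [
    [[0,1.5,-20,0,0,0],[0,1.5,-38,0,0,0],[0,1.5,-48,0,0,0],[0,1.5,-51,0,0,0],[0,1.5,-51,0,0,0],[0,1.5,-51,0,0,0]]
  ]
}}

```text
time: 36.33
tool_pos: [420.7, 367.7, -1.7]
tcp_rot: [180.0, 0.1, -175.5]
ft_force: [-0.5, 0.3, -0.6]
finger_gap: 36.3
grip_force: 0.0
```

Call:
{"name": "step_arm", "arguments": {
  "targets": [
    [[0,0,0,0,0,0],[0,0,0,0,0,0],[0,0,0,0,0,0],[0,0,0,0,0,0],[0,0,0,0,0,0]]
  ],
  "fingers": 1
}}

```text
time: 36.75
tool_pos: [420.9, 367.8, -1.4]
tcp_rot: [179.9, 0.1, -175.5]
ft_force: [-2.4, -1.2, 5.9]
finger_gap: 24.8
grip_force: 29.4
```

Call:
{"name": "step_arm", "arguments": {
  "targets": [
    [[0,0,20,0,0,0],[0,0,55,0,0,0],[0,0,90,0,0,0],[8,-18,120,0,0,0],[22,-52,145,0,0,0],[37,-87,145,0,0,0],[52,-122,145,0,0,0],[67,-157,145,0,0,0],[82,-192,145,0,0,0],[97,-228,145,0,0,0],[112,-263,145,0,0,0],[127,-298,145,0,0,0]]
  ]
}}

```text
time: 37.75
tool_pos: [547.5, 67.2, 142.7]
tcp_rot: [180.0, 0.1, -175.5]
ft_force: [0.7, 0.0, -0.0]
finger_gap: 24.4
grip_force: 29.7
```

Call:
{"name": "step_arm", "arguments": {
  "targets": [
    [[14,-33,0,0,0,0],[27,-65,0,0,0,0],[38,-90,0,0,0,0],[43,-103,0,0,0,0],[43,-103,-10,0,0,0],[43,-103,-22,0,0,0],[43,-103,-24,0,0,0],[43,-103,-24,0,0,0],[43,-103,-24,0,0,0]]
  ]
}}

```text
time: 38.5
tool_pos: [589.0, -32.4, 117.3]
tcp_rot: [180.0, -0.1, -175.4]
ft_force: [0.2, -0.0, -0.2]
finger_gap: 24.4
grip_force: 29.7
```

```bash
python3 - <<'E'
from h import *
np.set_printoptions(precision=1,suppress=True)
t=snap("top");s=snap("scene");S=r.sense();print(S['tool_pos'],S['finger_gap'],S['grip_force'])
# cup mouth prediction
d=np.array([np.cos(.077),np.sin(.077)]);n=np.array([-d[1],d[0]]);o=np.array([593.8,-33.])
c=np.zeros((600,800,3),np.uint8)
for S,off in((t,0),(s,400)):
  q=proj(S,[*o,118])[0];x,y=int(q[0])-33,int(q[1])-50
  im=crop(S,x,y,66,100,6)
  for a,b in((-22,-33),(-22,33),(17,33),(17,-33)):
    u=(proj(S,[*(o+a*d+b*n),118])[0]-[x,y])*6; cv2.circle(im,(int(u[0]),int(u[1])),2,(0,0,255),-1)
  c[:600,off:off+396]=im
cv2.imwrite("pics/c12.png",c)
E
```

```text
[589.9 -32.9 118.4] 24.68130851916783 29.73667139187455
```

View pics/c12.png

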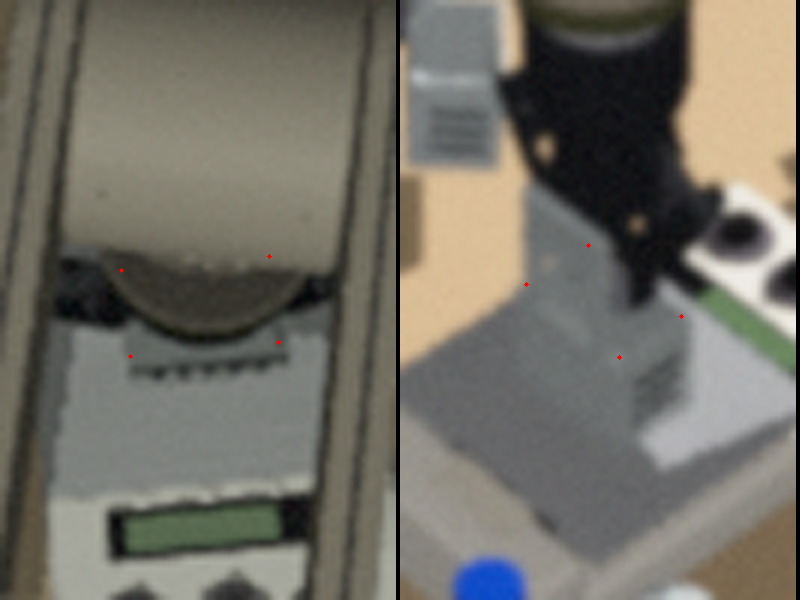

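The predicted mouth corners, top-crop (130,356) and (278,342), lie on the standing cup, which spans x 128–288, so the gripper is centred over the mouth. I drop the ball.

Call:
{"name": "step_arm", "arguments": {
  "targets": [
    [[0,0,0,0,0,0],[0,0,0,0,0,0],[0,0,0,0,0,0],[0,0,0,0,0,0],[0,0,20,0,0,0],[0,0,40,0,0,0]]
  ],
  "fingers": 0.15
}}

```text
time: 39.1
tool_pos: [588.5, -33.7, 156.7]
tcp_rot: [180.0, -0.2, -175.5]
ft_force: [-0.3, -0.2, 0.2]
finger_gap: 36.2
grip_force: 0.0
```

Call:
{"name": "step_arm", "arguments": {
  "targets": [
    [[-12,28,0,0,0,0],[-27,63,0,0,0,0],[-40,98,0,0,0,0],[-53,135,0,0,0,0],[-66,172,0,0,0,0],[-79,210,0,0,0,0],[-92,247,0,0,0,0],[-104,284,0,0,0,0],[-116,321,0,0,0,0],[-128,358,0,0,0,0],[-140,395,0,0,0,0],[-150,430,0,0,0,0]]
  ]
}}

```text
time: 40.1
tool_pos: [438.8, 398.1, 158.3]
tcp_rot: [180.0, 0.0, -175.5]
ft_force: [0.4, -0.1, -0.8]
finger_gap: 36.2
grip_force: 0.0
```

```bash
cat > inside.py <<'E'
from balls import *
t=snap("top");s=snap("scene");print(r.sense()['tool_pos'])
for n,S in(("top",t),("scene",s)):
    print(n,"cup region:",blobs(S,proj(S,[593,-33,80])[0],22),"plate:",blobs(S,proj(S,[405,415,17.])[0],36))
for a,m in blobs(t,proj(t,[593,-33,80])[0],22): print("in cup",onz(t,*a,78))
E
python3 inside.py
```

```text
[437.6 400.8 158.2]
top cup region: [((np.float64(293.2), np.float64(199.1)), 43)] plate: [((np.float64(127.6), np.float64(261.3)), 16)]
scene cup region: [((np.float64(254.0), np.float64(209.0)), 146), ((np.float64(276.6), np.float64(203.0)), 30)] plate: [((np.float64(450.6), np.float64(309.1)), 56), ((np.float64(431.9), np.float64(317.7)), 56)]
in cup [589.9 -33.3  78. ]
```

Ball 1 shows inside the cup at (590,−33). Next is the ball at (437,438).

Call:
{"name": "step_arm", "arguments": {
  "targets": [
    [[-1,20,-10,0,0,0],[-1,38.5,-40,0,0,0],[-1,38.5,-75,0,0,0],[-1,38.5,-105,0,0,0],[-1,38.5,-130,0,0,0],[-1,38.5,-150,0,0,0],[-1,38.5,-159,0,0,0],[-1,38.5,-160,0,0,0],[-1,38.5,-160,0,0,0],[-1,38.5,-160,0,0,0]]
  ]
}}

```text
time: 41.03
tool_pos: [439.7, 434.7, -1.1]
tcp_rot: [180.0, 0.1, -175.5]
ft_force: [-0.3, -0.5, 0.1]
finger_gap: 36.0
grip_force: 0.0
```

Call:
{"name": "step_arm", "arguments": {
  "targets": [
    [[0,0,0,0,0,0],[0,0,0,0,0,0],[0,0,0,0,0,0],[0,0,0,0,0,0],[0,0,0,0,0,0]]
  ],
  "fingers": 1
}}

```text
time: 41.45
tool_pos: [439.7, 434.9, -0.8]
tcp_rot: [180.0, 0.1, -175.5]
ft_force: [0.3, -2.3, 6.3]
finger_gap: 24.2
grip_force: 29.6
```

Call:
{"name": "step_arm", "arguments": {
  "targets": [
    [[0,0,20,0,0,0],[0,0,55,0,0,0],[0,0,90,0,0,0],[4,-12,120,0,0,0],[14,-44,145,0,0,0],[25,-80,145,0,0,0],[37,-117,145,0,0,0],[49,-154,145,0,0,0],[61,-191,145,0,0,0],[73,-228,145,0,0,0],[85,-265,145,0,0,0],[97,-302,145,0,0,0]]
  ]
}}

```text
time: 42.45
tool_pos: [536.0, 130.9, 143.2]
tcp_rot: [180.0, 0.0, -175.5]
ft_force: [0.3, -0.0, -0.4]
finger_gap: 24.5
grip_force: 29.7
```

Call:
{"name": "step_arm", "arguments": {
  "targets": [
    [[12,-36,0,0,0,0],[24,-72,0,0,0,0],[36,-108,0,0,0,0],[47,-138,0,0,0,0],[52,-153,0,0,0,0],[52,-153,-12,0,0,0],[52,-153,-24,0,0,0],[52,-153,-26,0,0,0],[52,-153,-26,0,0,0],[52,-153,-26,0,0,0]]
  ]
}}

```text
time: 43.28
tool_pos: [587.1, -18.8, 116.3]
tcp_rot: [180.0, -0.1, -175.4]
ft_force: [0.3, -0.5, -0.0]
finger_gap: 24.9
grip_force: 29.7
```

Call:
{"name": "step_arm", "arguments": {
  "targets": [
    [[3,-1,1,0,0,0],[3,-1,1,0,0,0],[3,-1,1,0,0,0]]
  ]
}}

```text
time: 43.53
tool_pos: [591.5, -21.0, 118.8]
tcp_rot: [-180.0, 0.1, -175.5]
ft_force: [-0.9, 0.2, 0.1]
finger_gap: 24.3
grip_force: 29.7
```

Call:
{"name": "step_arm", "arguments": {
  "targets": [
    [[0,0,0,0,0,0],[0,0,0,0,0,0],[0,0,0,0,0,0],[0,0,0,0,0,0],[0,0,20,0,0,0],[0,0,40,0,0,0]]
  ],
  "fingers": 0.15
}}

```text
time: 44.03
tool_pos: [589.4, -21.3, 156.6]
tcp_rot: [180.0, -0.2, -175.5]
ft_force: [0.1, 0.2, 0.2]
finger_gap: 36.5
grip_force: 0.0
```

Call:
{"name": "step_arm", "arguments": {
  "targets": [
    [[-12,28,0,0,0,0],[-27,63,0,0,0,0],[-42,98,0,0,0,0],[-58,135,0,0,0,0],[-74,172,0,0,0,0],[-90,208,0,0,0,0],[-106,244,0,0,0,0],[-122,280,0,0,0,0],[-137,316,0,0,0,0],[-152,352,0,0,0,0],[-167,388,0,0,0,0],[-182,420,0,0,0,0]]
  ]
}}

```text
time: 45.03
tool_pos: [407.7, 400.7, 158.2]
tcp_rot: [180.0, 0.0, -175.5]
ft_force: [0.9, 0.0, 0.3]
finger_gap: 36.0
grip_force: 0.0
```

```bash
python3 inside.py
```

```text
[406.2 402.9 158.1]
top cup region: [((np.float64(289.8), np.float64(199.3)), 88)] plate: []
scene cup region: [((np.float64(254.0), np.float64(208.9)), 144), ((np.float64(276.6), np.float64(203.1)), 31)] plate: [((np.float64(450.5), np.float64(309.1)), 56)]
in cup [589.5 -24.   78. ]
```

Two balls are in the cup (mask area doubled), and the third is unmoved at (378,451).

Call:
{"name": "step_arm", "arguments": {
  "targets": [
    [[-15,25,-10,0,0,0],[-29,49,-40,0,0,0],[-29,49,-75,0,0,0],[-29,49,-105,0,0,0],[-29,49,-130,0,0,0],[-29,49,-150,0,0,0],[-29,49,-159,0,0,0],[-29,49,-160,0,0,0],[-29,49,-160,0,0,0],[-29,49,-160,0,0,0]]
  ]
}}

```text
time: 45.97
tool_pos: [380.6, 447.7, -1.2]
tcp_rot: [180.0, 0.1, -175.5]
ft_force: [-0.3, -0.7, -0.4]
finger_gap: 36.0
grip_force: 0.0
```

Call:
{"name": "step_arm", "arguments": {
  "targets": [
    [[0,0,0,0,0,0],[0,0,0,0,0,0],[0,0,0,0,0,0],[0,0,0,0,0,0],[0,0,0,0,0,0]]
  ],
  "fingers": 1
}}

```text
time: 46.38
tool_pos: [380.6, 448.0, -0.9]
tcp_rot: [180.0, 0.1, -175.5]
ft_force: [-0.1, -2.3, 6.4]
finger_gap: 24.5
grip_force: 29.6
```

Call:
{"name": "step_arm", "arguments": {
  "targets": [
    [[0,0,20,0,0,0],[0,0,55,0,0,0],[0,0,90,0,0,0],[5,-12,120,0,0,0],[19,-44,145,0,0,0],[34,-78,145,0,0,0],[49,-113,145,0,0,0],[64,-148,145,0,0,0],[79,-182,145,0,0,0],[94,-217,145,0,0,0],[109,-252,145,0,0,0],[125,-288,145,0,0,0]]
  ]
}}

```text
time: 47.38
tool_pos: [505.1, 158.0, 143.2]
tcp_rot: [180.0, 0.0, -175.5]
ft_force: [0.3, -0.4, 0.0]
finger_gap: 24.5
grip_force: 29.7
```

Call:
{"name": "step_arm", "arguments": {
  "targets": [
    [[15,-34,0,0,0,0],[30,-69,0,0,0,0],[45,-103,0,0,0,0],[60,-138,0,0,0,0],[75,-172,0,0,0,0],[85,-195,0,0,0,0],[85,-195,-12,0,0,0],[85,-195,-23,0,0,0],[85,-195,-25,0,0,0],[85,-195,-25,0,0,0],[85,-195,-25,0,0,0]]
  ]
}}

```text
time: 48.3
tool_pos: [589.1, -34.0, 117.5]
tcp_rot: [180.0, -0.1, -175.4]
ft_force: [0.9, -0.4, 0.0]
finger_gap: 24.9
grip_force: 29.7
```

Call:
{"name": "step_arm", "arguments": {
  "targets": [
    [[0,0,0,0,0,0],[0,0,0,0,0,0],[0,0,0,0,0,0],[0,0,0,0,0,0],[0,0,20,0,0,0],[0,0,40,0,0,0]]
  ],
  "fingers": 0.15
}}

```text
time: 48.8
tool_pos: [588.6, -35.1, 156.9]
tcp_rot: [180.0, -0.2, -175.5]
ft_force: [0.9, 0.7, 0.2]
finger_gap: 36.2
grip_force: 0.0
```

Call:
{"name": "step_arm", "arguments": {
  "targets": [
    [[-20,-10,10,0,0,0],[-55,-25,10,0,0,0],[-90,-40,10,0,0,0],[-125,-53,10,0,0,0],[-160,-80,10,0,0,0],[-190,-110,10,0,0,0],[-190,-150,10,0,0,0],[-190,-150,10,0,0,0]]
  ]
}}

```text
time: 49.47
tool_pos: [398.0, -190.8, 168.8]
tcp_rot: [-179.8, 0.1, -175.8]
ft_force: [1.4, -0.3, 1.0]
finger_gap: 36.1
grip_force: 0.0
```

```bash
python3 inside.py; python3 - <<'E'
from h import *
s=snap("scene"); t=snap("top")
q=proj(t,[593,-33,100])[0]; g=t["img"][int(q[1])-12:int(q[1])+14,int(q[0])-12:int(q[0])+13].astype(int)
m=((g[...,2]-g[...,0])>0.17*g[...,2])&(g[...,2]>80)
for row in m: print("".join("#" if v else "." for v in row))
E
```

```text
[ 399.6 -186.9  168.6]
top cup region: [((np.float64(289.7), np.float64(199.2)), 72), ((np.float64(301.1), np.float64(198.6)), 40)] plate: []
scene cup region: [((np.float64(254.0), np.float64(209.0)), 145), ((np.float64(276.6), np.float64(203.2)), 32)] plate: []
in cup [589.8 -23.7  78. ]
in cup [590.8 -55.   78. ]
.........................
.........................
.........................
.........................
.........................
.........................
.........................
.........................
.........................
.........................
.........................
.....................#...
.....####..####...#####..
...#################.####
..#######################
..#######################
..###.###################
...######################
...#############.........
....#.#.#................
.........................
.........................
.........................
.........................
.........................
.........................
```

All three balls are in the cup (mask within the 66 mm mouth) and the plate is empty. Now PRINT at (462,−90).

Call:
{"name": "step_arm", "arguments": {
  "targets": [
    [[20,32,0,0,0,0],[41,64,0,0,0,0],[61,98,0,0,0,0],[61,98,-40,0,0,0],[61,98,-80,0,0,0],[61,98,-110,0,0,0],[61,98,-118,0,0,0],[61,98,-118,0,0,0],[61,98,-118,0,0,0]]
  ],
  "fingers": 1
}}

```text
time: 50.42
tool_pos: [461.5, -86.8, 51.0]
tcp_rot: [180.0, 0.0, -175.4]
ft_force: [0.3, -0.4, 1.1]
finger_gap: -0.1
grip_force: 0.0
```

Call:
{"name": "step_arm", "arguments": {
  "targets": [
    [[0,0,-3,0,0,0],[0,0,-5,0,0,0],[0,0,-7,0,0,0],[0,0,-9,0,0,0],[0,0,-9,0,0,0]]
  ]
}}

```text
time: 50.83
tool_pos: [461.8, -87.8, 41.8]
tcp_rot: [-180.0, 0.1, -175.5]
ft_force: [1.4, 0.3, 2.8]
finger_gap: -0.1
grip_force: 1.2
```

Call:
{"name": "step_arm", "arguments": {
  "targets": [
    [[0,0,-1,0,0,0],[0,0,-2,0,0,0],[0,0,-2,0,0,0]]
  ]
}}

```text
time: 51.08
tool_pos: [461.5, -87.7, 39.4]
tcp_rot: [-180.0, 0.1, -175.5]
ft_force: [2.2, -1.6, 3.1]
finger_gap: -0.3
grip_force: 1.7
```

Call:
{"name": "step_arm", "arguments": {
  "targets": [
    [[0,0,-1,0,0,0],[0,0,-1.5,0,0,0],[0,0,-1.5,0,0,0]]
  ]
}}

```text
time: 51.33
tool_pos: [461.6, -87.7, 38.6]
tcp_rot: [-180.0, 0.1, -175.5]
ft_force: [0.1, -0.8, 11.5]
finger_gap: -0.2
grip_force: 5.7
```

Call:
{"name": "step_arm", "arguments": {
  "targets": [
    [[0,0,20,0,0,-0.12],[0,0,60,0,0,-0.24],[0,0,100,0,0,-0.36],[0,0,140,0,0,-0.48],[0,0,180,0,0,-0.6],[15,8,194,0,0,-0.72],[45,20,194,0,0,-0.84],[80,30,194,0,0,-0.96],[110,40,194,0,0,-1.08],[130,48,194,0,0,-1.2],[152,56,194,0,0,-1.32],[152,56,194,0,0,-1.44]]
  ],
  "fingers": 0.4
}}

```text
time: 52.33
tool_pos: [614.3, -29.6, 229.0]
tcp_rot: [-179.8, -0.1, 101.7]
ft_force: [-0.2, 0.5, -0.1]
finger_gap: 25.8
grip_force: 0.0
```

Call:
{"name": "step_arm", "arguments": {
  "targets": [
    [[0,0,0,0,0,-0.13],[0,0,0,0,0,-0.13],[0,0,0,0,0,-0.13],[0,0,0,0,0,-0.13]]
  ]
}}

```text
time: 52.67
tool_pos: [612.3, -31.4, 231.0]
tcp_rot: [-179.9, -0.0, 94.8]
ft_force: [0.8, 0.1, -0.3]
finger_gap: 25.7
grip_force: 0.0
```

Call:
{"name": "step_arm", "arguments": {
  "targets": [
    [[1,0,-20,0,0,-0.005],[1,0,-40,0,0,-0.005],[1,0,-55,0,0,-0.005],[1,0,-65,0,0,-0.005],[1,0,-65,0,0,-0.005],[1,0,-65,0,0,-0.005]]
  ]
}}

```text
time: 53.17
tool_pos: [613.4, -31.4, 166.4]
tcp_rot: [-179.9, -0.0, 94.3]
ft_force: [0.5, 0.5, -0.2]
finger_gap: 25.6
grip_force: 0.0
```

Call:
{"name": "step_arm", "arguments": {
  "targets": [
    [[0,0,0,0,0,0],[0,0,0,0,0,0],[0,0,0,0,0,0],[0,0,0,0,0,0],[0,0,0,0,0,0],[0,0,0,0,0,0]]
  ],
  "fingers": 1,
  "newtons": 80
}}

```text
time: 53.67
tool_pos: [615.1, -31.6, 168.3]
tcp_rot: [179.8, 0.0, 94.2]
ft_force: [1.5, -1.2, 5.7]
finger_gap: 6.0
grip_force: 79.9
```

Call:
{"name": "step_arm", "arguments": {
  "targets": [
    [[0,0,5,0,0,0],[0,0,15,0,0,0],[0,0,30,0,0,0],[0,0,45,0,0,0],[0,0,60,0,0,0],[0,0,60,0,0,0],[0,0,60,0,0,0]]
  ]
}}

```text
time: 54.25
tool_pos: [614.4, -31.4, 227.6]
tcp_rot: [179.9, 0.0, 94.2]
ft_force: [-0.4, 0.4, -1.6]
finger_gap: 5.7
grip_force: 78.7
```

Call:
{"name": "step_arm", "arguments": {
  "targets": [
    [[-2,4,0,0,0,0],[-5,11,0,0,0,0],[-10,22,0,0,0,0],[-17,37,0,0,0,0],[-25,55,0,0,0,0],[-34,76,0,0,0,0],[-44,99,0,0,0,0],[-54,121,0,0,0,0],[-64,143,0,0,0,0],[-73,163,0,0,0,0],[-81,181,0,0,0,0],[-87,196,0,0,0,0]]
  ]
}}

```text
time: 55.25
tool_pos: [524.8, 167.3, 226.2]
tcp_rot: [-180.0, -0.0, 94.3]
ft_force: [0.5, -0.1, -1.0]
finger_gap: 6.1
grip_force: 78.7
```

Call:
{"name": "step_arm", "arguments": {
  "targets": [
    [[-5,11,0,0,0,0],[-9,19,0,0,0,0],[-11,24,0,0,0,0],[-12,27,0,0,0,0],[-12,27,-8,0,0,0],[-12,27,-22,0,0,0],[-12,27,-42,0,0,0],[-12,27,-62,0,0,0],[-12,27,-82,0,0,0],[-12,27,-98,0,0,0],[-12,27,-106,0,0,0],[-12,27,-108,0,0,0]]
  ]
}}

```text
time: 56.25
tool_pos: [513.6, 190.5, 115.9]
tcp_rot: [-179.8, 0.1, 94.2]
ft_force: [-0.5, 0.2, -2.3]
finger_gap: 5.4
grip_force: 78.7
```

Call:
{"name": "step_arm", "arguments": {
  "targets": [
    [[0,0,-1,0,0,0],[0,0,-3,0,0,0],[0,0,-4,0,0,0],[0,0,-4,0,0,0],[0,0,-4,0,0,0]]
  ]
}}

```text
time: 56.67
tool_pos: [515.3, 191.7, 115.3]
tcp_rot: [179.9, -0.0, 94.2]
ft_force: [-0.5, 0.1, -2.1]
finger_gap: 5.7
grip_force: 78.7
```

Call:
{"name": "step_arm", "arguments": {
  "targets": [
    [[0,0,-1,0,0,0],[0,0,-2,0,0,0],[0,0,-2,0,0,0]]
  ]
}}

```text
time: 56.92
tool_pos: [516.1, 192.0, 114.3]
tcp_rot: [179.8, -0.0, 94.2]
ft_force: [-1.1, -0.8, 6.0]
finger_gap: 5.8
grip_force: 79.9
```

Call:
{"name": "step_arm", "arguments": {
  "targets": [
    [[0,0,-1,0,0,0],[0,0,-1,0,0,0],[0,0,-1,0,0,0]]
  ]
}}

```text
time: 57.17
tool_pos: [516.6, 192.0, 114.3]
tcp_rot: [179.8, -0.0, 94.2]
ft_force: [-2.0, -1.6, 11.4]
finger_gap: 5.5
grip_force: 80.6
```

Call:
{"name": "step_arm", "arguments": {
  "targets": [
    [[0,0,-1,0,0,0],[0,0,-1,0,0,0],[0,0,-1,0,0,0]]
  ]
}}

```text
time: 57.42
tool_pos: [517.2, 192.1, 114.2]
tcp_rot: [179.7, -0.0, 94.2]
ft_force: [-2.7, -1.5, 16.9]
finger_gap: 5.6
grip_force: 81.3
```

Contact is on the tray floor at 114.4, within 2 mm of the expected height. I relieve the push, release and withdraw.

Call:
{"name": "step_arm", "arguments": {
  "targets": [
    [[0,0,2.5,0,0,0],[0,0,2.5,0,0,0],[0,0,2.5,0,0,0]]
  ]
}}

```text
time: 57.67
tool_pos: [516.1, 192.0, 114.3]
tcp_rot: [179.8, -0.0, 94.2]
ft_force: [0.2, 0.3, 6.3]
finger_gap: 5.8
grip_force: 80.0
```

Call:
{"name": "step_arm", "arguments": {
  "targets": [
    [[0,0,0,0,0,0],[0,0,0,0,0,0],[0,0,0,0,0,0],[0,0,0,0,0,0],[0,0,0,0,0,0],[0,0,10,0,0,0],[0,0,30,0,0,0],[0,0,60,0,0,0],[0,0,90,0,0,0],[0,0,110,0,0,0]]
  ],
  "fingers": 0.4
}}

```text
time: 58.5
tool_pos: [515.7, 191.8, 227.0]
tcp_rot: [179.8, -0.0, 94.2]
ft_force: [0.6, -0.5, 1.1]
finger_gap: 25.6
grip_force: 0.0
```

Call:
{"name": "step_arm", "arguments": {
  "targets": [
    [[-10,-30,0,0,0,0],[-20,-65,0,0,0,0],[-35,-100,0,0,0,0],[-50,-135,0,0,0,0],[-65,-170,0,0,0,0],[-80,-205,0,0,0,0],[-100,-240,0,0,0,0],[-120,-270,0,0,0,0],[-140,-300,0,0,0,0],[-140,-300,0,0,0,0]]
  ]
}}

```text
time: 59.33
tool_pos: [372.2, -112.9, 223.9]
tcp_rot: [-180.0, 0.2, 93.9]
ft_force: [-0.7, 0.5, 0.1]
finger_gap: 25.5
grip_force: 0.0
```

```bash
python3 - <<'E'
from balls import *
t=snap("top");s=snap("scene");S=r.sense();print(S['time'],S['tool_pos'])
for n,Q in(("top",t),("scene",s)): print(n,blobs(Q,proj(Q,[495,190,30])[0],14))
c=np.zeros((600,800,3),np.uint8)
c[:300,:400]=crop(t,160,180,100,75,4);c[300:600,:400]=crop(t,350,150,100,75,4)
c[:300,400:]=crop(s,300,235,100,75,4);c[300:600,400:]=crop(s,185,115,100,75,4)
cv2.imwrite("pics/c13.png",c)
E
```

```text
59.4333 [ 374.5 -109.6  223.9]
top [((np.float64(207.0), np.float64(240.1)), 36), ((np.float64(218.4), np.float64(238.8)), 68)]
scene [((np.float64(347.2), np.float64(257.9)), 33)]
```

View pics/c13.png

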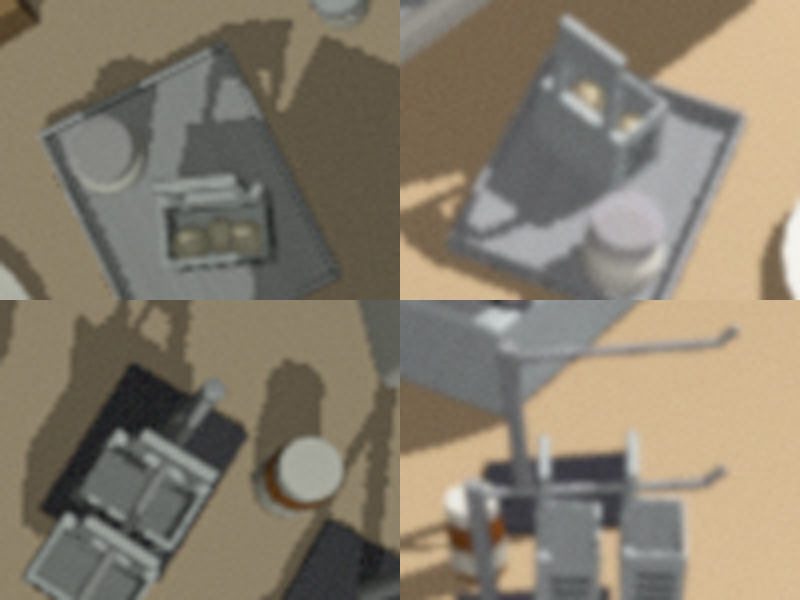

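The cup stands upright in the tray at top-crop (215,230) with three balls in it. Both other cups hang on the spare hook at the lower panels, and the pot and jar are unmoved. I hand in.

```bash
python3 -c "
from bench import r; print(r.hand_in())"
```

```text
the job is handed in; nothing more can be done
None
```

The job is handed in at about 59 s: both front cups hang on the spare hook, ON, TARE and PRINT were pressed in order (judged by force), and the rear cup stands upright in the tray with all three balls; before that, the first grasp closed on nothing (fingertips 29 mm shorter than stated), and I found the true height by touching the table at up to 68 N.

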